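Sort icing syringes by plunger position

ROBOT

A 6-joint arm with a two-finger parallel gripper is mounted at the origin on a cart in front of the work surface, level with it; the furniture and walls round the work are solid. World frame = base frame: x ahead of the robot, y to its left, z up, the work surface at z = 0. Lengths are in mm, angles in rad, forces in N, time in s.
With the tool pointing down it reaches from about 275 to 750 mm from the base axis. Payload 10.2 kg.
Tool frame: the origin (TCP) lies at the centre of the arm's flange, where the gripper is bolted on; the fingertips stand ctrl.tip_reach ahead of it and the grasp point (between the pads) lies 155 mm ahead of it (ctrl.tip_reach is the distance from the TCP to the fingertips, in mm); z points along the fingers, y is the direction in which the jaws open and shut (so a half turn about z gives the same grasp; the last joint's range is limited). The gripper opens to 85 mm and grips with 20 to 120 N. Pads are 22 mm wide; open, the fingers measure 114 mm over their backs; the gripper's body (76 mm by 85 mm) begins 54 mm behind the grasp point. The pads swing forward as they close: fully open they stand 13 mm farther back than shut.
Start: joints at [-1.453, 0.313, 1.498, -0, 1.331, -0.223], TCP at [175.464, -494.818, 404.694] pointing down, gripper open.
Joint ranges: [-2.94, 2.94], [-0.97, 2.17], [0.19, 2.56], [-1.23, 4.37], [0.02, 3.11], [-2.88, 2.88]. Speed limits (rad/s): [2.39, 2.39, 3.01, 3.14, 3.14, 3.14].

INTERFACE

Orientations are given as a unit quaternion [w, x, y, z].
In Python, from rig import ctrl, viewer gives the robot as it stands.
- The arm moves only by the tool drive_tool, never from a script. Its argument "rows" is a list that holds one entry, the list of rows, each a list of 6 numbers: the shift along the world's x, y, z normalised to -1 to 1, where 1 is 0.1 m, then the turn, a rotation vector about the world's x, y, z normalised to -1 to 1, where 1 is 90 degrees. A call has 1 to 10 rows; each row is the pose to reach, as a shift and turn from the pose measured when the call began; what a row does not reach only later rows make up. A row lasts 1/8 s, in which the tool goes at most 62.5 mm and 10.7 degrees, less where a joint would pass 70% of its speed; a pose out of reach is approached as far as the arm can. A call with a number of a shift or a turn outside -1 to 1 is refused whole. A call with a gripper value outside its range is refused whole. "fingers" is the opening, from -1 (shut) to 1 (fully open), set as the call begins (left out, the last holds). The fingers move at their own pace and stop on an object; "force" is the grip in N (left out, the last holds). Time passes only in rows, so rows that repeat a pose let the fingers close. It gives the time, the measured TCP pose, the force and the opening at its end, in the units of the state.
- ctrl.sense(): the state, without advancing time (a new reading comes with each control period).
- viewer.capture(name): name is "side" or "top" or "wrist"; returns the picture (384x512x3 uint8, red, green, blue); there is no depth.
- viewer.calibration(name): a dict with "mtx" (3x3 intrinsics, pixels), "extrinsics" (4x4, takes a point from camera to world coordinates). Camera axes: x right, y up, looking along -z (the intrinsics and any distortion apply to the point x, -y, -z); pixel columns grow to the right and rows downward; lengths in mm; the calibration is good to about 2 mm. A picture is of the moment at which its call begins: read the wrist's pose just before it. calibration takes no time and is no camera call; for the wrist camera it gives the pose at the moment of the call.
- ctrl.finish_job(): hands the job in, once; it reports no verdict.
The state is a dict: "time_s": time; "joints": joint angles; "dq": joint speeds; "tau": joint torques, N m; "eef_pos": TCP position; "ee_rot": TCP orientation; "force": force on the tool from outside, world axes, zero at the start; "wrist_torque": the same for the moment, N m; "grip_width": opening from 0.0 (shut) to 1.0 (fully open).
Only numpy, scipy, OpenCV 4.12 (cv2) and the standard library are available. Lean on these libraries where they do the work, as an engineer would, in place of code of your own. Each camera call takes 0.05 s, during which the arm holds its last target.

TASK

Sort the three icing syringes out of the sloping stand by their plungers: lay the full one, whose plunger is pulled out, in the narrow tray, and the two empty ones, whose plungers are pushed in, in the wide tray. Each must lie flat on its tray's floor; leave every plunger as it is, and do not upset the spice jars on the stand's shelf or the tomato.

Things in the scene. Friction and masses are not known exactly. Their poses are not given: they have to be found in the camera images.
- syringe_a: icing syringe, one of three alike (only the plunger position differs; which cradle varies). Steel barrel 28 mm across, 120 long; origin on its axis at mid length, the place to grip. x runs along the axis to the nozzle (tip +85 mm), y along the flange, z square off the slope. Thumb disc (24 mm across) ends at -92 mm minus the joint value. About 150 g
- syringe_b: icing syringe, one of three alike (only the plunger position differs; which cradle varies). Steel barrel 28 mm across, 120 long; origin on its axis at mid length, the place to grip. x runs along the axis to the nozzle (tip +85 mm), y along the flange, z square off the slope. Thumb disc (24 mm across) ends at -92 mm minus the joint value. About 150 g
- syringe_c: icing syringe, one of three alike (only the plunger position differs; which cradle varies). Steel barrel 28 mm across, 120 long; origin on its axis at mid length, the place to grip. x runs along the axis to the nozzle (tip +85 mm), y along the flange, z square off the slope. Thumb disc (24 mm across) ends at -92 mm minus the joint value. About 150 g
- plunger_a (a joint): how far this syringe's plunger is pulled out, m: 0 is pushed fully home, 0.058 fully out. It stays where it is put (friction about 4 N) (plunger of syringe_a)
- plunger_b (a joint): how far this syringe's plunger is pulled out, m: 0 is pushed fully home, 0.058 fully out. It stays where it is put (friction about 4 N) (plunger of syringe_b)
- plunger_c (a joint): how far this syringe's plunger is pulled out, m: 0 is pushed fully home, 0.058 fully out. It stays where it is put (friction about 4 N) (plunger of syringe_c)
- barrel_a (a point): middle of syringe_a's barrel (same point as the body's origin). At -60 to -66 mm along x is an oblong flange 50 wide, 28 high, flat below and level with the barrel's underside, so that it lies on a flat floor without rolling
- barrel_b (a point): middle of syringe_b's barrel (same point as the body's origin). At -60 to -66 mm along x is an oblong flange 50 wide, 28 high, flat below and level with the barrel's underside, so that it lies on a flat floor without rolling
- barrel_c (a point): middle of syringe_c's barrel (same point as the body's origin). At -60 to -66 mm along x is an oblong flange 50 wide, 28 high, flat below and level with the barrel's underside, so that it lies on a flat floor without rolling
- stand: fixed wooden stand, 250 mm wide; origin mid underside on the worktop, x to its back. Three cradles at y = -80, 0, +80 mm, sloping 35 deg, rising to the back: each syringe lies with its barrel's middle at x = 0, z = 110 mm, nozzle up at the back, plunger down at the front. Side posts (x 45 to 100, y +-119 mm) carry a shelf board
- cradle_mid (a point): middle of the centre cradle (barrel axis). The barrel is free from 44 mm below to 37 mm above its middle, 12 mm over the sloping panel. Two stop posts below the flange end 6 mm above the axis, 32 mm apart; low guides near the nozzle end 4 mm below the axis. So lift square off the slope by 30 mm or more, then draw it out to the front
- shelf_front (a point): middle of the lower front edge of the shelf board over the cradles: underside 285 mm above the worktop, reaching 20 mm further to the front than the barrels' middles and back to x = 100 mm. A gripper must therefore come in leaning back to the front, about square to the slope
- wide_tray: fixed open wooden tray, 272 long (x) by 172 wide (y) by 28 mm high outside, walls and floor 6 mm thick; origin at the middle of its underside, on the worktop. Takes both empty syringes side by side, along its length
- narrow_tray: fixed open wooden tray like the other but 112 mm wide outside (100 mm inside); origin at the middle of its underside. The two trays may change places
- spice_jar_left: glass spice jar, 45 mm across, 106 mm tall, loose on the stand's shelf board; origin under its middle
- spice_jar_right: another spice jar of the same size on the shelf board
- tomato: loose tomato, about 58 mm across, standing behind and beside the stand; origin under its middle

How it is judged:
By the outcome, as a careful person would: the job done as asked, in the order asked, and still so for the second after the job is handed in, with the robot touching nothing.
It also fails if it takes over 72 s, if anything falls off the work surface, if the arm or the gripper's body presses on something with over 40 N, if the wrist force passes 120 N, or if a joint passes its speed limit or range.

## Working session

There is one attempt and no reset: what is moved stays moved. The work goes in short steps, Python scripts to look and compute and a tool call to move; the robot and the scene stay as the last step left them, time stands still between calls to the robot, and variables do not carry over. Pictures are saved under pics/ and viewed, and the job is handed in when it is done.

Besides the shell and the picture viewer there is one more tool, called after "Request:" by a JSON object that holds its "api" and its "payload", one argument or row to a line. drive_tool: Moves the arm, as the interface text tells. Scaled input: -1 to 1 covers 0.1 m each way for a shift and 90 degrees each way for a turn. Its arguments: {"type":"object","properties":{"rows":{"type":"array","items":{"type":"array","items":{"type":"array","items":{"type":"number"}}}},"fingers":{"type":"number"},"force":{"type":"number"}},"required":["rows"]}

```bash
ls -la; mkdir -p pics; python3 - <<'E'
from rig import ctrl, viewer
import cv2, numpy as np
s=ctrl.sense(); print(s, ctrl.tip_reach)
for n in ("side","top"):
    im=viewer.capture(n); cv2.imwrite(f"pics/{n}0.png",cv2.cvtColor(im,cv2.COLOR_RGB2BGR))
    c=viewer.calibration(n); print(n,np.round(c["mtx"],1).tolist(),np.round(c["extrinsics"],3).tolist(),c.keys())
E
```

```text
total 12
drwxr-xr-x  3 agent agent 4096 Dec  7 04:59 .
drwxr-xr-x 23 root  root  4096 Dec  7 04:59 ..
drwxr-xr-x  2 agent agent 4096 Dec  7 04:59 pics
{'time_s': 0.0, 'joints': array([-1.45343301e+00,  3.13477633e-01,  1.49847597e+00,  9.08972347e-06,
        1.33094233e+00, -2.23407097e-01]), 'dq': array([-0.00063073,  0.00035065, -0.00050368,  0.00019894,  0.00091764,
       -0.00112863]), 'tau': array([-9.04090411e-04, -4.12261462e+01, -2.59751791e+01, -2.30320511e-04,
        4.02334321e-03, -8.24980361e-06]), 'eef_pos': array([ 175.44338326, -494.77955766,  404.10613424]), 'ee_rot': array([-6.50493083e-04,  9.85519498e-01,  1.69560889e-01,  3.89429913e-05]), 'force': array([-0.24175615, -0.45607653, -0.10371859]), 'wrist_torque': array([ 0.06392235,  0.01708562, -0.03678037]), 'grip_width': 1.00163592049252} 173.4
side [[440.5, 0.0, 255.2], [0.0, 440.5, 196.6], [0.0, 0.0, 1.0]] [[-1.0, 0.008, 0.011, 593.891], [0.007, -0.409, 0.912, 1240.942], [0.011, 0.912, 0.409, 716.947], [0.0, 0.0, 0.0, 1.0]] dict_keys(['mtx', 'extrinsics'])
top [[420.5, 0.0, 256.3], [0.0, 420.5, 186.9], [0.0, 0.0, 1.0]] [[-0.018, 0.996, -0.083, 469.246], [-0.999, -0.016, 0.027, 54.195], [0.026, 0.083, 0.996, 1257.395], [0.0, 0.0, 0.0, 1.0]] dict_keys(['mtx', 'extrinsics'])
```

View pics/side0.png

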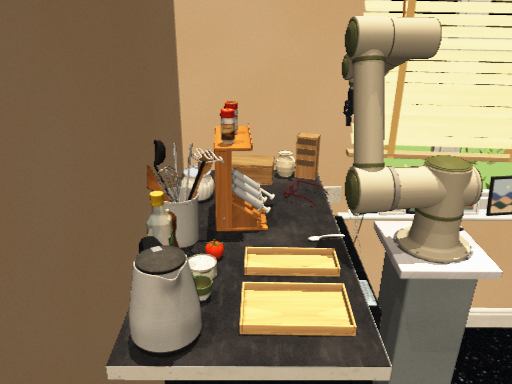

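View pics/top0.png

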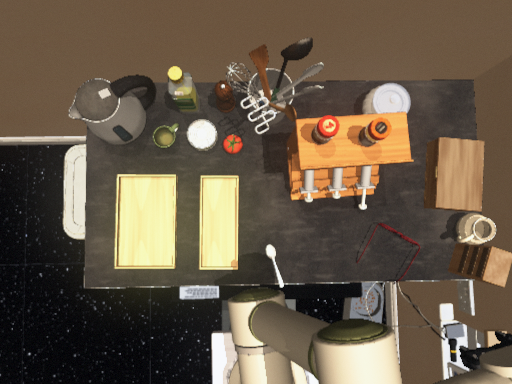

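The side view shows the stand at (240,190), the trays at (292,262) and (297,308), and the tomato at (214,249). In the top view the stand's shelf is around (355,140). The three plungers come out below it, and the right one (363,205) looks pulled out. Next I'll zoom in.

```bash
python3 - <<'E'
import cv2
t=cv2.imread("pics/top0.png"); c=cv2.resize(t[100:225,270:430],None,fx=5,fy=4.8,interpolation=cv2.INTER_CUBIC); cv2.imwrite("pics/topz.png",cv2.resize(t[100:220,270:430],(800,600),interpolation=cv2.INTER_CUBIC))
t=cv2.imread("pics/side0.png"); cv2.imwrite("pics/sidez.png",cv2.resize(t[120:240,190:350],(800,600),interpolation=cv2.INTER_CUBIC))
E
```

```text
(no output)
```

View pics/topz.png

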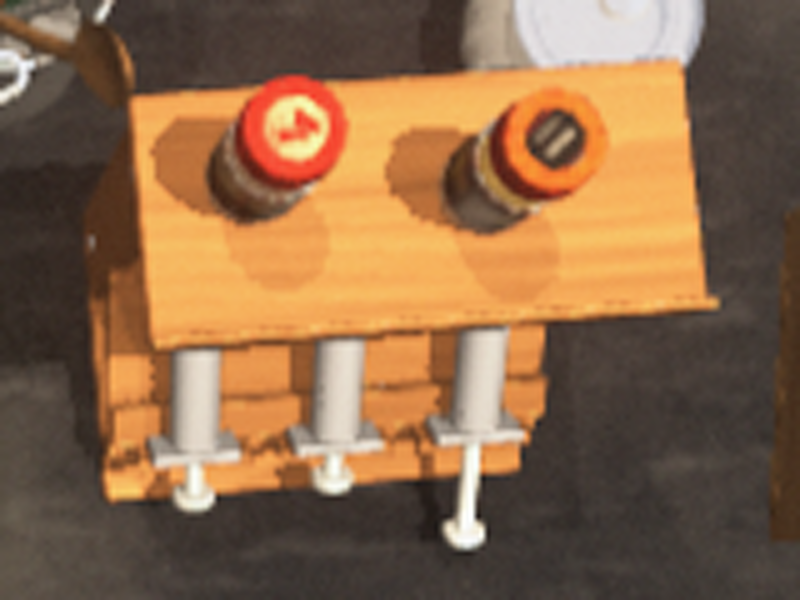

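View pics/sidez.png

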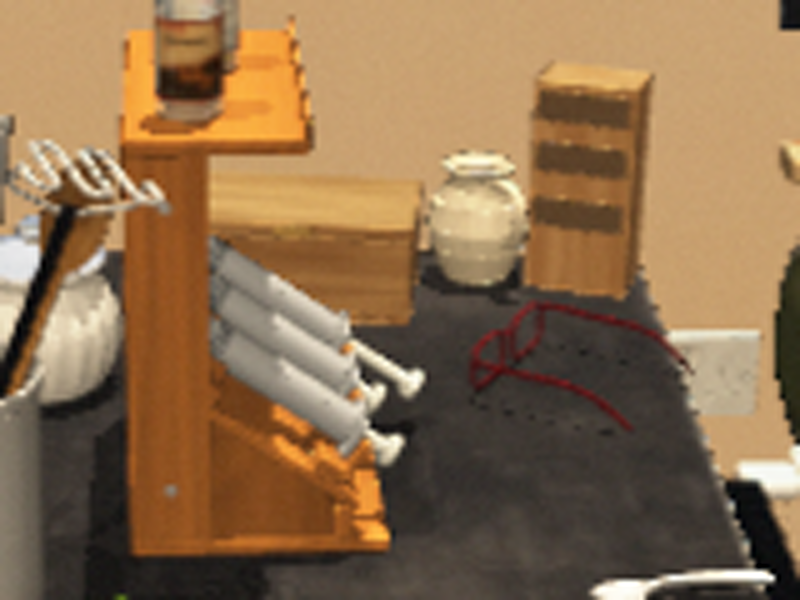

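```bash
cat > h.py <<'E'
import numpy as np, cv2
from rig import ctrl, viewer
def ray(n,px,c=None):
    c=c or viewer.calibration(n); K=np.array(c["mtx"]);E=np.array(c["extrinsics"])
    d=np.linalg.inv(K)@np.array([px[0],px[1],1.0]); d=np.array([d[0],-d[1],-d[2]])
    return E[:3,3],E[:3,:3]@d
def onz(n,px,z,c=None):
    o,d=ray(n,px,c); return o+d*(z-o[2])/d[2]
def proj(n,P,c=None):
    c=c or viewer.calibration(n);E=np.array(c["extrinsics"]);q=E[:3,:3].T@(np.asarray(P,float)-E[:3,3])
    k=np.array(c["mtx"])@np.array([q[0],-q[1],-q[2]]); return k[:2]/k[2]
def tri(p1,p2,n1="top",n2="side"):
    o1,d1=ray(n1,p1);o2,d2=ray(n2,p2)
    A=np.stack([d1,-d2],1);t=np.linalg.lstsq(A,o2-o1,rcond=None)[0]
    a,b=o1+d1*t[0],o2+d2*t[1];return (a+b)/2,np.linalg.norm(a-b)
def save(n,name,crop=None,size=None):
    im=cv2.cvtColor(viewer.capture(n),cv2.COLOR_RGB2BGR)
    cv2.imwrite(f"pics/{name}_raw.png",im)
    if crop: x0,y0,x1,y1=crop; im=im[y0:y1,x0:x1]
    if size: im=cv2.resize(im,size,interpolation=cv2.INTER_CUBIC)
    cv2.imwrite(f"pics/{name}.png",im)
E
python3 - <<'E'
from h import *
z=lambda x,y:(270+x/5-.5,100+y/5-.5)
a,b=onz("top",z(153,347),291),onz("top",z(717,303),291)
v=a-b; print("shelf",a,b,np.linalg.norm(v), "yaw",np.degrees(np.arctan2(v[1],v[0]))-90)
c,d=onz("top",z(105,500),10),onz("top",z(521,470),10); v=c-d
print("base",c,d,np.linalg.norm(v),np.degrees(np.arctan2(v[1],v[0]))-90)
for zz,p in ((57,z(194,497)),(57,z(332,484)),(24,z(464,533))): print("disc",onz("top",p,zz))
for p in ((194,448),(336,439),(478,430)): print("flange",onz("top",z(*p),74+14))
# sides: discs in zoom
s=lambda x,y:(190+x/5-.5,120+y/5-.5)
for t,q in ((z(194,497),s(392,448)),(z(332,484),s(373,397)),(z(464,533),s(412,383))): print("tri",tri(t,q))
# trays by mask
t=cv2.imread("pics/top0.png"); hsv=cv2.cvtColor(t,cv2.COLOR_BGR2HSV)
m=cv2.inRange(hsv,(15,40,150),(32,190,255)); m[:, 260:]=0; m[:165]=0; m[285:]=0
cs,_=cv2.findContours(m,cv2.RETR_EXTERNAL,cv2.CHAIN_APPROX_NONE)
for k in cs:
    if cv2.contourArea(k)<1000: continue
    r=cv2.minAreaRect(k); B=cv2.boxPoints(r); W=np.array([onz("top",p,28) for p in B]); print("tray",r,W.round(1).tolist(),W.mean(0), [np.linalg.norm(W[i]-W[(i+1)%4]) for i in range(2)])
for p in ((328,126),(378,129)): print("jar",onz("top",p,291+106))
print("tom",onz("top",(233,144),29))
E
```

```text
shelf [589.93481897 -74.87548013 291.        ] [ 606.75474624 -340.42595735  291.        ] 266.08262984427455 yaw 3.624264453385834
base [533.74481746 -81.28206712  10.        ] [ 547.54898647 -331.55709575   10.        ] 250.65543089366366 3.157007100472754
disc [ 532.17985121 -127.39114092   57.        ]
disc [ 538.32928442 -207.21263064   57.        ]
disc [ 509.96184345 -291.76497691   24.        ]
flange [ 558.01069971 -123.48358231   88.        ]
flange [ 561.78711746 -203.57707805   88.        ]
flange [ 565.5796453  -284.01225021   88.        ]
tri (array([ 532.88193637, -127.57093059,   56.17847707]), np.float64(1.3199755156922086))
tri (array([ 541.48441878, -207.20378812,   58.25726736]), np.float64(6.459254744684346))
tri (array([ 511.05277847, -289.34919138,   33.07321375]), np.float64(2.7884070680857884))
tray ((218.5, 222.0), (94.0, 39.0), 90.0) [[609.2, 187.7, 28.0], [607.4, 73.5, 28.0], [334.7, 77.5, 28.0], [337.1, 189.6, 28.0]] [472.11433537 132.07385694  28.        ] [np.float64(114.23606313046243), np.float64(272.7433166728966)]
tray ((145.0, 221.0), (94.0, 62.0), 90.0) [[615.9, 434.8, 28.0], [613.2, 254.8, 28.0], [341.3, 255.5, 28.0], [345.0, 432.2, 28.0]] [478.8375873  344.31053679  28.        ] [np.float64(179.99832910822997), np.float64(271.84636375597984)]
jar [ 666.03878433 -121.58386309  397.        ]
jar [ 658.3841182  -226.57535998  397.        ]
tom [699.64549189  86.90985495  29.        ]
```

```bash
cat >> h.py <<'E'
from scipy.spatial.transform import Rotation as Rn
def q2R(q): return Rn.from_quat([q[1],q[2],q[3],q[0]])
YAW=np.radians(3.2)
def Rtool(pitch,yaw):
    # pitch: lean from vertical (35deg at slope); tool x forward, y = -side, z down/forward
    p=np.radians(pitch); c,s=np.cos(p),np.sin(p)
    M=np.array([[c,0,s],[0,-1,0],[s,0,-c]])
    return Rn.from_euler('z',yaw)*Rn.from_matrix(M)
def rel(P,R):
    st=ctrl.sense(); d=(np.array(P)-st["eef_pos"])/100; w=(R*q2R(st["ee_rot"]).inv()).as_rotvec()/(np.pi/2)
    print("t",round(st["time_s"],2),"pos",st["eef_pos"].round(1),"F",st["force"].round(1),"grip",round(st["grip_width"],3)); print("shift",d.round(3).tolist(),"turn",w.round(4).tolist(),"rows>=",max(np.linalg.norm(d)/.625,np.linalg.norm(w)*90/10.7).round(1))
E
python3 - <<'E'
from h import *
rel([456,-293,341],Rtool(35,YAW))
c=viewer.calibration("wrist");E=np.array(c["extrinsics"]);st=ctrl.sense();R=q2R(st["ee_rot"]).as_matrix()
print(c["mtx"]); print((R.T@(E[:3,3]-st["eef_pos"])).round(1),(R.T@E[:3,:3]).round(3))
E
```

```text
t 0.1 pos [ 175.5 -494.8  404.2] F [-0.7  0.9 -0.3] grip 1.004
shift [2.805, 2.018, -0.632] turn [0.0761, -0.3825, -0.1759] rows>= 5.6
[[312.34942593   0.         251.19039019]
 [  0.         312.34942593 194.72553743]
 [  0.           0.           1.        ]]
[84.5 -1.5 30.4] [[ 0.002  0.945  0.327]
 [ 1.    -0.002 -0.001]
 [-0.     0.327 -0.945]]
```

Request:
{"api": "drive_tool", "payload": {
  "rows": [
    [[0.95, 0.7, 0, 0, 0, 1], [0.95, 0.7, 0, 0, 0, 1], [0.95, 0.7, 0, 0, 0, 1], [0.95, 0.7, 0, 0, 0, 1], [0.95, 0.7, 0, 0, 0, 1], [0.95, 0.7, 0, 0, 0, 1], [0.95, 0.7, 0, 0, 0, 1], [0.95, 0.7, 0, 0, 0, 1], [0.95, 0.7, 0, 0, 0, 1]]
  ],
  "fingers": 0.2,
  "force": 40
}}

```text
time_s: 1.23
eef_pos: [270.5, -424.8, 403.9]
ee_rot: [-0.001, 0.575, 0.818, -0.0]
force: [-0.7, 0.3, -0.3]
grip_width: 0.603
```

```bash
sed -i 's/M=np.array(\[\[c,0,s\],\[0,-1,0\],\[s,0,-c\]\])/M=np.array([[-c,0,s],[0,1,0],[-s,0,-c]])/' h.py; grep "M=np" h.py; python3 - <<'E'
from h import *
print(ctrl.tip_reach, ctrl.sense()["joints"].round(2))
rel([440,-293,350],Rtool(35,YAW))
E
```

```text
M=np.array([[-c,0,s],[0,1,0],[-s,0,-c]])
173.4 [-1.24  0.27  1.56 -0.    1.31 -1.58]
t 1.23 pos [ 270.5 -424.8  403.9] F [-0.7  0.3 -0.3] grip 0.603
shift [1.695, 1.318, -0.539] turn [-0.2296, -0.3478, 0.7894] rows>= 7.5
```

Request:
{"api": "drive_tool", "payload": {
  "rows": [
    [[0.2, 0.16, -0.05, -0.03, -0.05, 0.1], [0.4, 0.32, -0.1, -0.06, -0.09, 0.2], [0.6, 0.48, -0.2, -0.09, -0.13, 0.3], [0.8, 0.64, -0.2, -0.12, -0.18, 0.4], [0.9, 0.7, -0.3, -0.15, -0.22, 0.5], [0.95, 0.8, -0.3, -0.2, -0.3, 0.68], [0.95, 0.8, -0.3, -0.23, -0.348, 0.789], [0.95, 0.8, -0.3, -0.23, -0.348, 0.789], [0.95, 0.8, -0.3, -0.23, -0.348, 0.789]]
  ]
}}

```text
time_s: 2.35
eef_pos: [389.3, -335.8, 393.1]
ee_rot: [0.286, -0.013, 0.958, 0.007]
force: [-0.4, -0.8, 0.5]
grip_width: 0.602
```

```bash
python3 - <<'E'
from h import *
print(ctrl.sense()["joints"].round(2))
rel([440,-293,350],Rtool(35,YAW))
save("wrist","w1")
E
```

```text
[-1.02  0.24  1.66  0.6   1.02 -2.88]
t 2.35 pos [ 389.3 -335.8  393.1] F [-0.4 -0.8  0.5] grip 0.602
shift [0.507, 0.428, -0.431] turn [-0.0032, -0.02, 0.0169] rows>= 1.3
```

View pics/w1.png

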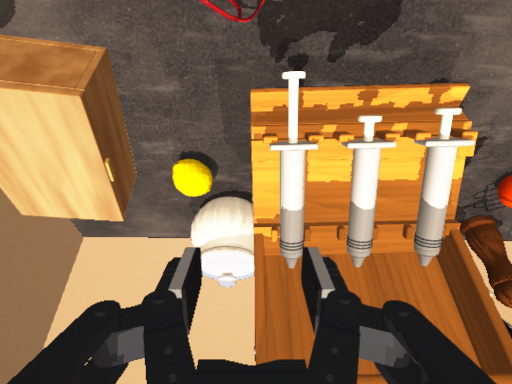

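The wrist view shows all three syringes. The plunger at (293,75) is clearly pulled out, and those at (370,120) and (447,112) are pushed in. Joint 6 is close to its limit here, so I'll move nearer, which should ease it.

Request:
{"api": "drive_tool", "payload": {
  "rows": [
    [[0.25, 0.25, -0.15, 0, -0.01, 0], [0.5, 0.43, -0.35, 0, -0.02, 0.01], [0.6, 0.5, -0.43, 0, -0.02, 0.017], [0.6, 0.5, -0.43, 0, -0.02, 0.017]]
  ]
}}

```text
time_s: 2.9
eef_pos: [448.6, -286.0, 348.7]
ee_rot: [0.299, -0.025, 0.954, 0.012]
force: [-1.2, -1.0, 0.1]
grip_width: 0.598
```

```bash
python3 - <<'E'
from h import *
print(ctrl.sense()["joints"].round(3))
rel([440,-293,350],Rtool(35,YAW))
c=viewer.calibration("wrist")
import pickle; pickle.dump(c,open("w2.pkl","wb"))
save("wrist","w2")
im=cv2.imread("pics/w2_raw.png"); cv2.imwrite("pics/w2z.png",cv2.resize(im[20:320,180:512],(800,723))[:600])
E
```

```text
[-0.861  0.317  1.687  0.651  0.855 -2.851]
t 2.9 pos [ 448.6 -286.   348.7] F [-1.2 -1.   0.1] grip 0.598
shift [-0.086, -0.07, 0.013] turn [-0.0045, -0.0019, 0.0003] rows>= 0.2
```

View pics/w2z.png

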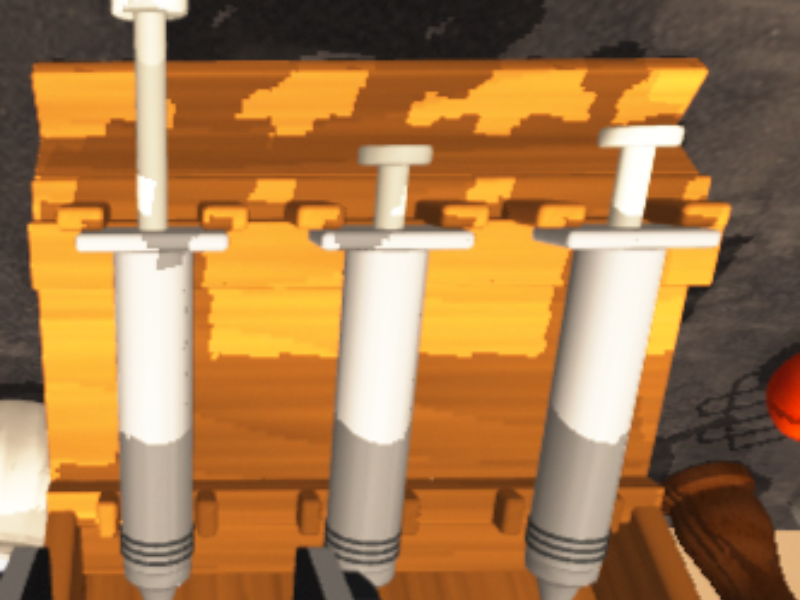

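```bash
python3 - <<'E'
from h import *
import pickle; c=pickle.load(open("w2.pkl","rb"))
f=332/800
px=lambda x,y:(180+(x+.5)*f-.5,20+(y+.5)*f-.5)
for yaw in (3.2,):
    th=np.radians(yaw); ex=np.array([np.cos(th),np.sin(th),0]); ey=np.array([-ex[1],ex[0],0]); ez=np.array([0,0,1.])
    a=np.cos(np.radians(35))*ex+np.sin(np.radians(35))*ez; n=-np.sin(np.radians(35))*ex+np.cos(np.radians(35))*ez
    O=np.array([616,-204,110.])
    def hit(p,h=0):
        o,d=ray("wrist",p,c); t=((O+h*n-o)@n)/(d@n); v=o+d*t-O; return np.array([v@a,v@ey])
    for nm,pts in (("full",((155,300),(156,500))),("mid",((383,300),(369,500))),("left",((616,300),(572.5,500)))):
        A,B=[hit(px(*p)) for p in pts]; print(nm,A.round(1),B.round(1),"deg",np.degrees(np.arctan2(B[1]-A[1],B[0]-A[0])).round(2))
    print("flange", [hit(px(*p),0).round(1) for p in ((151,242),(391,240),(627,238))])
    print("ringend",[hit(px(*p),14).round(1) for p in ((156,560),(362,558),(566,556))])
    print("disc",[hit(px(*p),0).round(1) for p in ((149,8),(396,155),(642,136))])
    for d in (28,): print("width",hit(px(118,300)),hit(px(192,300)))
E
```

```text
full [-42.8 -75.1] [ 34.5 -75.5] deg -0.33
mid [-42.5   5.3] [35.   6.7] deg 1.08
left [-42.1  87.7] [35.5 85.7] deg -1.54
flange [array([-62.8, -76.2]), array([-63.1,   6.2]), array([-63.5,  87.5])]
ringend [array([ 52.7, -75.5]), array([52.4,  2. ]), array([52. , 78.9])]
disc [array([-134.1,  -76. ]), array([-90.6,   5.3]), array([-96.3,  86. ])]
width [-42.86395595 -88.08904098] [-42.75051142 -62.0616544 ]
```

```bash
cat >> h.py <<'E'
th=YAW; ex=np.array([np.cos(th),np.sin(th),0]); ey=np.array([-ex[1],ex[0],0]); ez=np.array([0,0,1.])
ca,sa=np.cos(np.radians(35)),np.sin(np.radians(35))
A_=ca*ex+sa*ez; N_=-sa*ex+ca*ez; O_=np.array([616,-204,110.])
def slot(y,h,al=0): return O_+y*ey+al*A_+N_*h   # TCP for height h over axis
E
python3 - <<'E'
from h import *
print(slot(-77,162+55))
rel(slot(-77,162+55),Rtool(35,YAW))
E
```

```text
[ 496.02624118 -287.82782312  287.75599361]
t 2.95 pos [ 448.3 -286.4  349.4] F [ 0.5 -1.   0.4] grip 0.603
shift [0.477, -0.014, -0.616] turn [-0.0038, -0.0013, 0.0008] rows>= 1.2
```

Request:
{"api": "drive_tool", "payload": {
  "rows": [
    [[0.2, 0, -0.25, 0, 0, 0], [0.4, -0.01, -0.5, -0.004, 0, 0], [0.48, -0.014, -0.62, -0.004, -0.001, 0], [0.48, -0.014, -0.62, -0.004, -0.001, 0]]
  ]
}}

```text
time_s: 3.45
eef_pos: [496.0, -288.3, 287.3]
ee_rot: [0.3, -0.026, 0.954, 0.008]
force: [0.2, 0.3, 0.6]
grip_width: 0.6
```

```bash
python3 - <<'E'
from h import *
print(ctrl.sense()["joints"].round(3))
rel(slot(-77,162+55),Rtool(35,YAW))
import pickle
pickle.dump(viewer.calibration("wrist"),open("w3.pkl","wb"))
save("wrist","w3",None,(800,600))
E
```

```text
[-0.794  0.475  1.633  0.7    0.73  -2.88 ]
t 3.45 pos [ 496.  -288.3  287.3] F [0.2 0.3 0.6] grip 0.6
shift [0.0, 0.004, 0.005] turn [-0.0002, -0.0006, 0.0011] rows>= 0.0
```

View pics/w3.png

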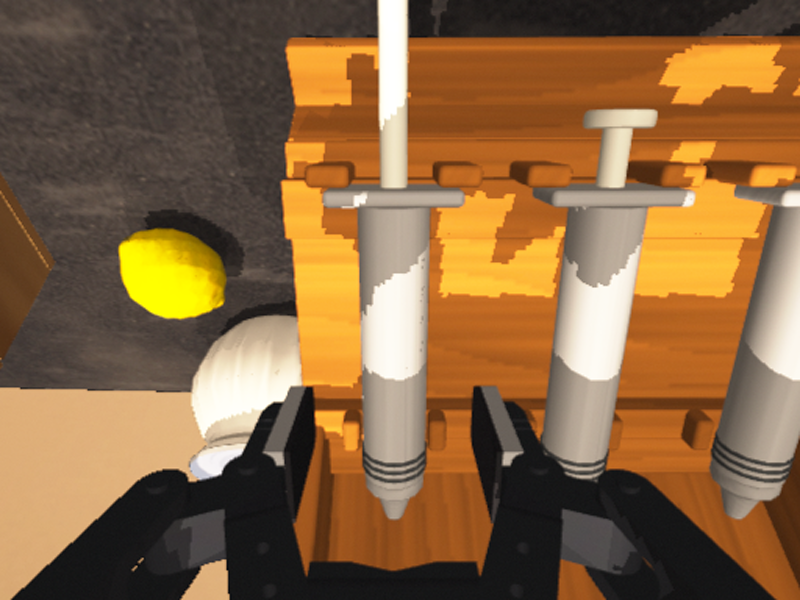

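```bash
cat > fk.py <<'E'
import numpy as np
from scipy.spatial.transform import Rotation as R
from scipy.optimize import least_squares
Q=np.array([[-1.45343301,.313477633,1.49847597,0,1.33094233,-.223407097],[-1.24,.27,1.56,0,1.31,-1.58],[-1.02,.24,1.66,.6,1.02,-2.88],[-.861,.317,1.687,.651,.855,-2.851],[-.794,.475,1.633,.7,.73,-2.88]])
P=np.array([[175.44,-494.78,404.1],[270.5,-424.8,403.9],[389.3,-335.8,393.1],[448.6,-286,348.7],[496,-288.3,287.3]])
rz=lambda t:R.from_euler('z',t); ry=lambda t:R.from_euler('y',t)
def fk(q,p):
    a0,h,L2,e,L3,d,d6=p
    W=rz(q[0])
    Ru=W*ry(q[1]); Rf=Ru*ry(q[2]); Rt=Rf*rz(q[3])*ry(q[4])*rz(q[5])
    pos=W.apply([a0,d,h])+Ru.apply([0,0,L2])+Rf.apply([e,0,L3])+Rt.apply([0,0,d6])
    return pos,Rt*rz(-np.pi/2)
if __name__=="__main__":
    f=lambda p:np.concatenate([(fk(q,p)[0]-x) for q,x in zip(Q,P)])
    s=least_squares(f,[0,300,400,0,400,117,100],loss='soft_l1'); print(s.x.round(1),f(s.x).round(1))
    for q in Q: print(np.roll(fk(q,s.x)[1].as_quat(),1).round(3))
E
python3 fk.py; python3 -c "
from h import *
print(ctrl.sense()['joints'],ctrl.sense()['ee_rot'])"
```

```text
[ -1.  198.2 436.2  34.  397.6 117.   80.8] [ 0.6  0.6  0.3 -0.3 -1.7 -0.9 -0.3  0.2  0.6  0.1 -0.  -0.1  0.1  0.
 -0.1]
[ 0.    -0.17   0.986  0.001]
[-0.    -0.817  0.577 -0.001]
[ 0.009 -0.958 -0.012 -0.287]
[ 0.012 -0.954 -0.025 -0.3  ]
[ 0.008 -0.953 -0.026 -0.3  ]
[-0.7938013   0.47421826  1.63307118  0.70023699  0.72997642 -2.88006669] [ 0.30058323 -0.02587795  0.95337247  0.00780923]
```

```bash
sed -i 's/rz(-np.pi\/2)/rz(np.pi\/2)/' fk.py; cat >> fk.py <<'E'
PP=[-1,198.2,436.2,34,397.6,117,80.8]
LO=np.array([-2.94,-.97,.19,-1.23,.02,-2.88]);HI=np.array([2.94,2.17,2.56,4.37,3.11,2.88])
def ik(pos,Rt,q0):
    def f(q):
        x,r=fk(q,PP); return np.concatenate([(x-pos)/100,(Rt*r.inv()).as_rotvec()])
    s=least_squares(f,q0); return s.x, s.cost
E
cat > t.py <<'E'
from h import *; from fk import ik,Q
q0=ctrl.sense()["joints"]
for nm,y in (("full",-77),("mid",3),("left",83)):
  for h in (162,217,262):
    for yaw in (3.2,0,-4):
      for p in (35,):
        q,c=ik(slot(y,h),Rtool(p,np.radians(yaw)),q0); print(nm,h,yaw,q.round(2),round(c,4))
        
  R2=Rtool(35,np.radians(3.2))*Rn.from_euler('z',np.pi); qa=q0.copy();qa[5]+=np.pi
  print("unflip",ik(slot(y,162),R2,qa)[0].round(2))
for nm,P in (("narrow",[472,132,190]),("wide",[478,344+38,190])):
  print(nm,ik(P,Rtool(0,0),q0)[0].round(2), ik(P,Rtool(0,np.pi),q0)[0].round(2))
E
python3 t.py
```

```text
full 162 3.2 [-0.75  0.59  1.59  0.74  0.66 -2.91] 0.0
full 162 0 [-0.75  0.58  1.59  0.73  0.62 -2.85] 0.0
full 162 -4 [-0.74  0.58  1.6   0.71  0.58 -2.77] 0.0
full 217 3.2 [-0.79  0.47  1.63  0.7   0.73 -2.88] 0.0
full 217 0 [-0.79  0.47  1.64  0.69  0.7  -2.82] 0.0
full 217 -4 [-0.79  0.47  1.64  0.66  0.66 -2.75] 0.0
full 262 3.2 [-0.83  0.39  1.66  0.67  0.8  -2.86] 0.0
full 262 0 [-0.83  0.38  1.66  0.65  0.77 -2.8 ] 0.0
full 262 -4 [-0.82  0.38  1.67  0.63  0.73 -2.73] 0.0
unflip [-0.75  0.59  1.59  0.74  0.66  0.24]
mid 162 3.2 [-0.64  0.51  1.71  0.77  0.56 -2.86] 0.0
mid 162 0 [-0.64  0.51  1.72  0.75  0.52 -2.79] 0.0
mid 162 -4 [-0.63  0.51  1.72  0.72  0.48 -2.7 ] 0.0
mid 217 3.2 [-0.68  0.39  1.76  0.71  0.63 -2.82] 0.0
mid 217 0 [-0.68  0.39  1.77  0.69  0.6  -2.75] 0.0
mid 217 -4 [-0.67  0.39  1.77  0.66  0.56 -2.66] 0.0
mid 262 3.2 [-0.72  0.29  1.79  0.66  0.71 -2.78] 0.0
mid 262 0 [-0.72  0.29  1.79  0.64  0.68 -2.72] 0.0
mid 262 -4 [-0.71  0.29  1.8   0.61  0.64 -2.63] 0.0
unflip [-0.64  0.51  1.71  0.77  0.56  0.28]
left 162 3.2 [-0.51  0.46  1.81  0.77  0.46 -2.76] 0.0
left 162 0 [-0.5   0.46  1.81  0.73  0.43 -2.68] 0.0
left 162 -4 [-0.5   0.46  1.81  0.68  0.39 -2.57] 0.0
left 217 3.2 [-0.55  0.33  1.86  0.69  0.54 -2.7 ] 0.0
left 217 0 [-0.54  0.33  1.86  0.65  0.51 -2.62] 0.0
left 217 -4 [-0.53  0.32  1.86  0.6   0.47 -2.51] 0.0
left 262 3.2 [-0.58  0.22  1.89  0.63  0.62 -2.65] 0.0
left 262 0 [-0.58  0.22  1.89  0.6   0.59 -2.58] 0.0
left 262 -4 [-0.57  0.22  1.89  0.55  0.55 -2.47] 0.0
unflip [-0.51  0.46  1.81  0.77  0.46  0.38]
narrow [ 0.03  0.53  1.83  0.    0.79 -1.54] [ 0.03  0.53  1.83  0.    0.79 -4.68]
wide [ 0.48  0.73  1.43  0.    0.97 -1.09] [ 0.48  0.73  1.43 -0.    0.97 -4.23]
```

```bash
cat > t2.py <<'E'
from h import *; from fk import ik,Q
q0=ctrl.sense()["joints"]
for p in (20,25,30,35,40,45):
  q,c=ik(slot(-77,0)+162*(Rtool(p,YAW).apply([0,0,-1])),Rtool(p,YAW),q0); print(p,q.round(2))
E
python3 t2.py
```

```text
20 [-0.68  0.64  1.41  0.31  0.86 -2.48]
25 [-0.7   0.61  1.47  0.43  0.78 -2.6 ]
30 [-0.73  0.6   1.53  0.57  0.71 -2.74]
35 [-0.75  0.59  1.59  0.74  0.66 -2.91]
40 [-0.77  0.58  1.64  0.94  0.63 -3.1 ]
45 [-0.79  0.58  1.69  1.14  0.62 -3.31]
```

```bash
cat >> h.py <<'E'
def grasp(y,lift,pitch=30,al=0,reach=160):
    return slot(y,lift,al)-Rtool(pitch,YAW).apply([0,0,reach])
E
python3 - <<'E'
from h import *
rel(grasp(-77,40),Rtool(30,YAW)); rel(grasp(-77,0),Rtool(30,YAW))
E
```

```text
t 3.5 pos [ 495.9 -288.3  288. ] F [-0.1  0.5 -0.1] grip 0.605
shift [0.216, 0.016, -0.067] turn [-0.0026, 0.0555, 0.0011] rows>= 0.5
t 3.5 pos [ 495.9 -288.3  288. ] F [-0.1  0.5 -0.1] grip 0.605
shift [0.445, 0.029, -0.394] turn [-0.0026, 0.0555, 0.0011] rows>= 1.0
```

Request:
{"api": "drive_tool", "payload": {
  "rows": [
    [[0.1, 0.01, -0.03, 0, 0.03, 0], [0.216, 0.016, -0.067, -0.003, 0.0555, 0], [0.28, 0.02, -0.16, -0.003, 0.0555, 0], [0.36, 0.025, -0.28, -0.003, 0.0555, 0], [0.445, 0.029, -0.394, -0.003, 0.0555, 0], [0.445, 0.029, -0.394, -0.003, 0.0555, 0]]
  ]
}}

```text
time_s: 4.25
eef_pos: [540.6, -285.2, 247.3]
ee_rot: [0.258, -0.026, 0.966, 0.007]
force: [1.0, -0.5, -0.3]
grip_width: 0.601
```

```bash
python3 - <<'E'
from h import *
print(ctrl.sense()["joints"].round(3))
rel(grasp(-77,0),Rtool(30,YAW))
save("wrist","w4",None,(800,600))
E
```

```text
[-0.725  0.603  1.529  0.572  0.706 -2.735]
t 4.25 pos [ 540.6 -285.2  247.3] F [ 1.  -0.5 -0.3] grip 0.601
shift [-0.002, -0.002, 0.013] turn [-0.0005, -0.0009, 0.0008] rows>= 0.0
```

View pics/w4.png

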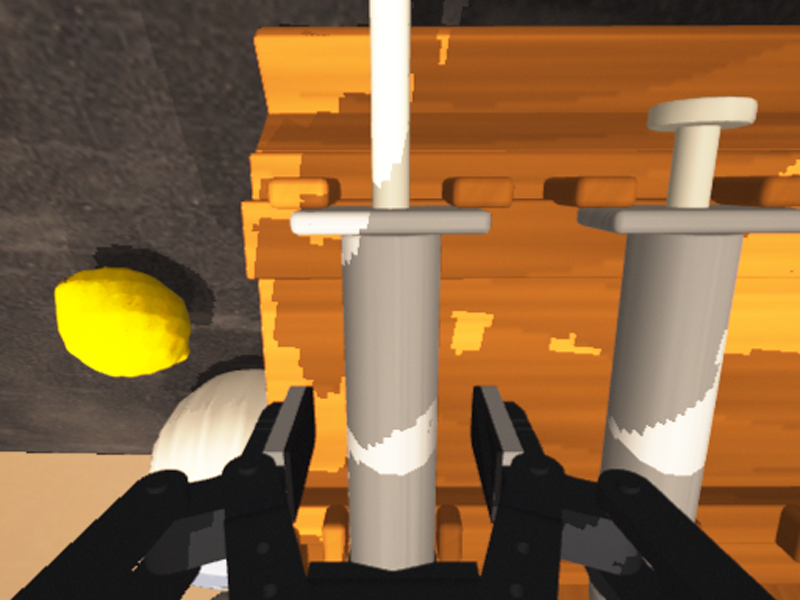

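The barrel sits centred between the pads: its midline is at about column 392 and the pads' midline at 394. I'll close.

Request:
{"api": "drive_tool", "payload": {
  "rows": [
    [[0, 0, 0, 0, 0, 0], [0, 0, 0, 0, 0, 0], [0, 0, 0, 0, 0, 0], [0, 0, 0, 0, 0, 0], [0, 0, 0, 0, 0, 0]]
  ],
  "fingers": -1,
  "force": 45
}}

```text
time_s: 4.92
eef_pos: [540.4, -285.5, 248.5]
ee_rot: [0.259, -0.026, 0.966, 0.007]
force: [-4.8, -0.2, 5.3]
grip_width: 0.311
```

```bash
python3 - <<'E'
from h import *
rel(grasp(-77,45),Rtool(30,YAW)); rel(grasp(-77,45)+np.array([-80,0,30]),Rtool(30,YAW))
E
```

```text
t 4.92 pos [ 540.4 -285.5  248.5] F [-4.8 -0.2  5.3] grip 0.311
shift [-0.258, -0.013, 0.369] turn [0.0003, -0.0001, 0.001] rows>= 0.7
t 4.92 pos [ 540.4 -285.5  248.5] F [-4.8 -0.2  5.3] grip 0.311
shift [-1.058, -0.013, 0.669] turn [0.0003, -0.0001, 0.001] rows>= 2.0
```

Request:
{"api": "drive_tool", "payload": {
  "rows": [
    [[-0.06, 0, 0.09, 0, 0, 0], [-0.14, -0.01, 0.2, 0, 0, 0], [-0.22, -0.013, 0.31, 0, 0, 0], [-0.28, -0.013, 0.4, 0, 0, 0], [-0.45, -0.02, 0.45, 0, 0, 0], [-0.65, -0.03, 0.5, 0, 0, 0], [-0.85, -0.04, 0.55, 0, 0, 0], [-0.98, -0.04, 0.6, 0, 0, 0]]
  ]
}}

```text
time_s: 5.92
eef_pos: [441.5, -289.4, 309.0]
ee_rot: [0.259, -0.026, 0.966, 0.007]
force: [-0.4, -0.4, -1.6]
grip_width: 0.311
```

```bash
python3 - <<'E'
from h import *
rel([400,-250,320],Rtool(15,0.03))
rel([472,132,250],Rtool(0,0))
save("wrist","w5",None,(640,480)); 
save("side","s5",None,(640,480)); 
E
```

```text
t 5.92 pos [ 441.5 -289.4  309. ] F [-0.4 -0.4 -1.6] grip 0.311
shift [-0.415, 0.394, 0.11] turn [-0.0066, 0.1665, -0.0152] rows>= 1.4
t 5.92 pos [ 441.5 -289.4  309. ] F [-0.4 -0.4 -1.6] grip 0.311
shift [0.305, 4.214, -0.59] turn [-0.0086, 0.3332, -0.0336] rows>= 6.8
```

View pics/w5.png

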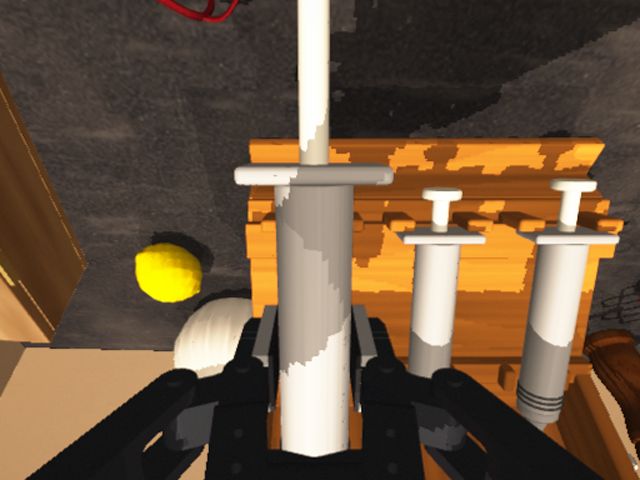

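View pics/s5.png

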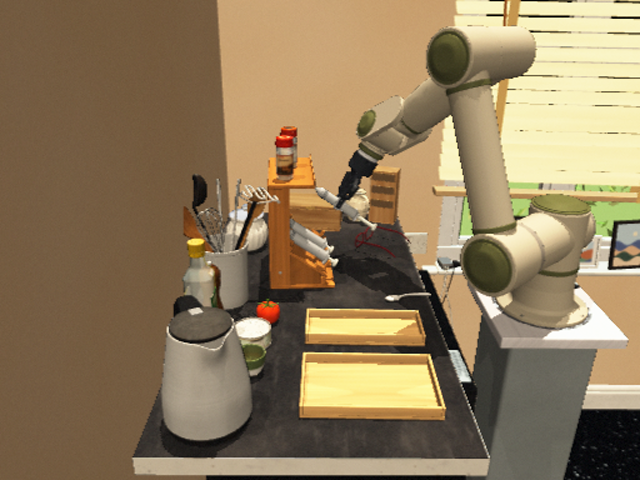

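```bash
python3 - <<'E'
from h import *
t=cv2.imread("pics/top0.png"); 
b=cv2.resize(t[165:280,105:250],(145*5,115*5),interpolation=cv2.INTER_CUBIC); cv2.imwrite("pics/trays.png",b)
E
```

```text
(no output)
```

View pics/trays.png

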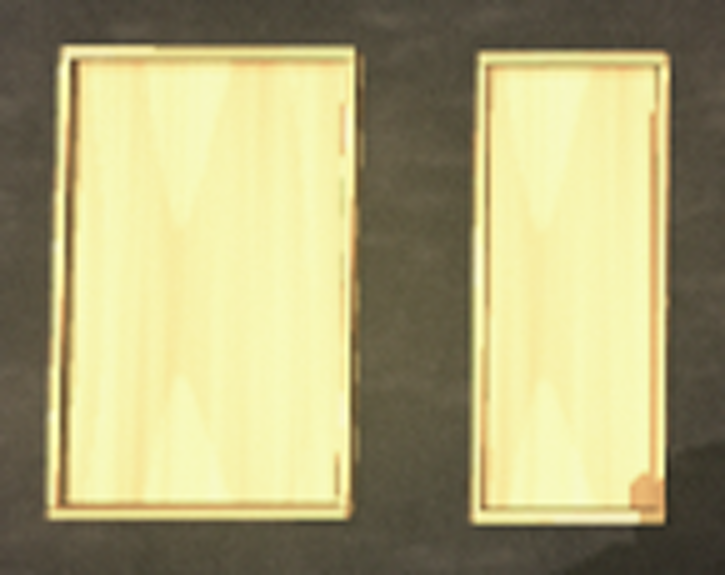

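```bash
python3 - <<'E'
from h import *
for nm,C in (("wide",((62,46),(355,48),(348,518),(47,518))),("narrow",((478,51),(668,52),(665,523),(471,522)))):
    W=np.array([onz("top",(105+x/5-.5,165+y/5-.5),28)[:2] for x,y in C]); v=(W[0]+W[1]-W[2]-W[3])/2
    print(nm,W.round(1).tolist(),"ctr",W.mean(0).round(1),"len",np.linalg.norm(v).round(1),"wid",np.linalg.norm((W[0]+W[3]-W[1]-W[2])/2).round(1),"yaw",np.degrees(np.arctan2(v[1],v[0])).round(2))
E
```

```text
wide [[616.6, 426.4], [612.9, 256.3], [341.1, 260.9], [344.7, 432.4]] ctr [478.8 344. ] len 271.9 wid 170.9 yaw -1.12
narrow [[610.0, 184.5], [607.7, 73.2], [334.5, 78.9], [337.4, 190.4]] ctr [472.4 131.8] len 273.0 wid 111.4 yaw -1.22
```

Request:
{"api": "drive_tool", "payload": {
  "rows": [
    [[-0.3, 0, 0.05, 0, 0.03, 0], [-0.55, 0.1, 0.1, 0, 0.08, -0.005], [-0.6, 0.4, 0.1, -0.003, 0.13, -0.01], [-0.6, 0.7, 0.1, -0.004, 0.18, -0.015], [-0.6, 1.0, 0.1, -0.005, 0.22, -0.02]]
  ]
}}

```text
time_s: 6.65
eef_pos: [382.0, -188.7, 319.5]
ee_rot: [0.088, -0.01, 0.996, 0.002]
force: [0.2, 0.5, -1.3]
grip_width: 0.31
```

Request:
{"api": "drive_tool", "payload": {
  "rows": [
    [[0, 0.35, 0, 0, 0.02, 0], [0, 0.7, 0, 0, 0.04, 0], [0.1, 1.0, 0, 0, 0.06, 0], [0.15, 1.0, 0, 0, 0.06, 0]]
  ]
}}

```text
time_s: 7.15
eef_pos: [397.6, -87.3, 319.7]
ee_rot: [0.041, -0.011, 0.999, 0.003]
force: [0.5, -0.1, -1.2]
grip_width: 0.312
```

```bash
python3 - <<'E'
from h import *
print(ctrl.sense()["joints"].round(2))
rel([510,132,230],Rtool(-5,np.radians(-1.2)))
E
```

```text
[-0.52  0.14  1.96  0.06  0.97 -2.14]
t 7.15 pos [397.6 -87.3 319.7] F [ 0.5 -0.1 -1.2] grip 0.312
shift [1.124, 2.193, -0.897] turn [-0.0033, 0.1083, -0.0277] rows>= 4.2
```

Request:
{"api": "drive_tool", "payload": {
  "rows": [
    [[0.15, 0.35, 0, 0, 0.03, 0], [0.3, 0.7, 0, 0, 0.06, -0.01], [0.45, 1.0, 0, -0.003, 0.09, -0.02], [0.55, 1.0, -0.1, -0.003, 0.108, -0.028]]
  ]
}}

```text
time_s: 7.65
eef_pos: [453.6, 13.8, 309.9]
ee_rot: [-0.043, 0.01, 0.999, 0.001]
force: [0.8, 0.1, -0.6]
grip_width: 0.313
```

Request:
{"api": "drive_tool", "payload": {
  "rows": [
    [[0.2, 0.4, -0.05, 0, 0, 0], [0.4, 0.8, -0.15, 0, 0, 0], [0.5, 1.0, -0.3, 0, 0, 0], [0.55, 1.0, -0.5, 0, 0, 0], [0.55, 1.0, -0.5, 0, 0, 0]]
  ]
}}

```text
time_s: 8.28
eef_pos: [509.0, 113.5, 258.7]
ee_rot: [-0.044, 0.01, 0.999, 0.001]
force: [-0.6, -0.2, -0.1]
grip_width: 0.313
```

```bash
python3 - <<'E'
from h import *
rel([510,132,230],Rtool(-5,np.radians(-1.2)))
save("wrist","w6",None,(640,480)); save("side","s6",(180,100,380,300),(600,600)); 
E
```

```text
t 8.28 pos [509.  113.5 258.7] F [-0.6 -0.2 -0.1] grip 0.313
shift [0.01, 0.185, -0.287] turn [-0.0002, -0.0005, -0.0007] rows>= 0.5
```

View pics/w6.png

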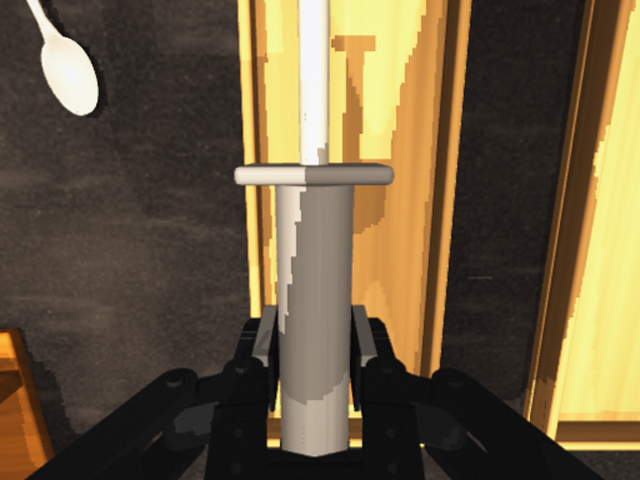

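View pics/s6.png

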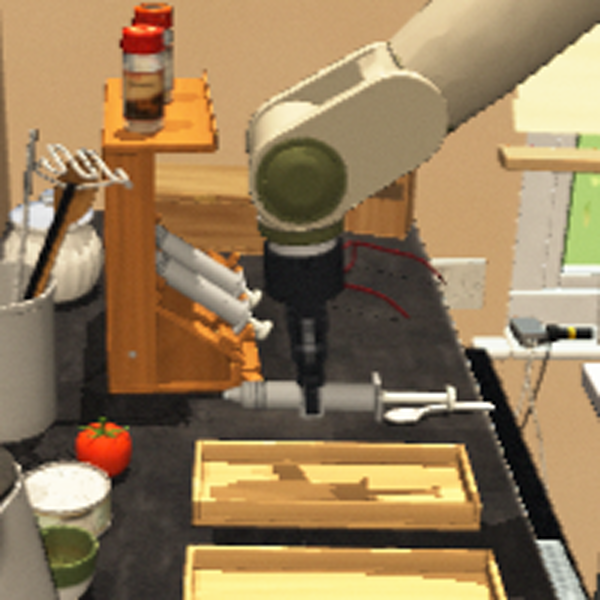

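Level and over the narrow tray. I'll lower it.

Request:
{"api": "drive_tool", "payload": {
  "rows": [
    [[0.01, 0.185, 0, 0, 0, 0], [0.01, 0.185, -0.2, 0, 0, 0], [0.01, 0.185, -0.4, 0, 0, 0], [0.01, 0.185, -0.58, 0, 0, 0], [0.01, 0.185, -0.68, 0, 0, 0], [0.01, 0.185, -0.74, 0, 0, 0], [0.01, 0.185, -0.76, 0, 0, 0], [0.01, 0.185, -0.76, 0, 0, 0]]
  ]
}}

```text
time_s: 9.38
eef_pos: [510.1, 131.9, 184.7]
ee_rot: [-0.042, 0.01, 0.999, 0.001]
force: [0.4, 0.0, -1.2]
grip_width: 0.308
```

```bash
python3 - <<'E'
from h import *
rel([510,132,181],Rtool(-5,np.radians(-1.2)))
save("side","s7",(200,180,360,300),(800,600)); save("wrist","w7",None,(640,480))
E
```

```text
t 9.38 pos [510.1 131.9 184.7] F [ 0.4  0.  -1.2] grip 0.308
shift [-0.001, 0.001, -0.037] turn [-0.0002, 0.0017, -0.0004] rows>= 0.1
```

View pics/s7.png

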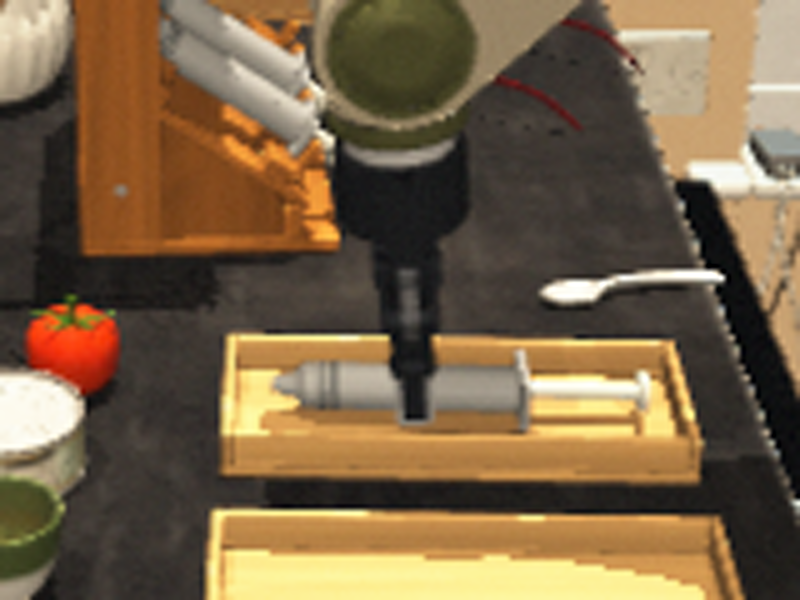

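View pics/w7.png

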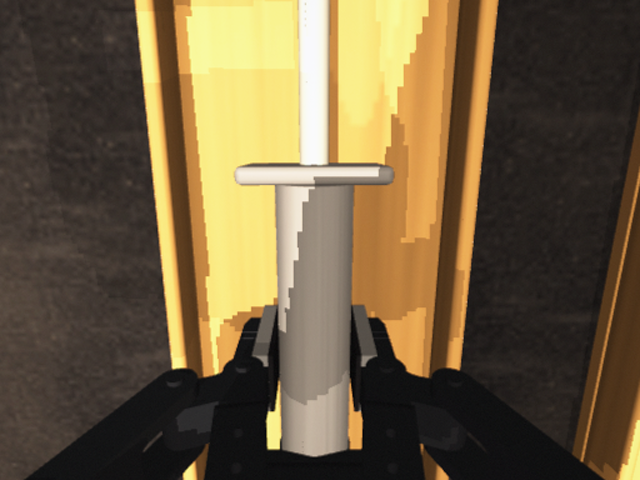

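Request:
{"api": "drive_tool", "payload": {
  "rows": [
    [[0, 0, -0.02, 0, 0, 0], [0, 0, -0.035, 0, 0, 0], [0, 0, -0.035, 0, 0, 0]]
  ]
}}

```text
time_s: 9.85
eef_pos: [510.1, 131.8, 181.1]
ee_rot: [-0.042, 0.01, 0.999, 0.001]
force: [0.5, -0.3, -0.3]
grip_width: 0.313
```

Request:
{"api": "drive_tool", "payload": {
  "rows": [
    [[0, 0, -0.015, 0, 0, 0], [0, 0, -0.015, 0, 0, 0]]
  ]
}}

```text
time_s: 10.1
eef_pos: [510.0, 131.8, 179.5]
ee_rot: [-0.042, 0.01, 0.999, 0.001]
force: [-0.3, -0.5, -0.9]
grip_width: 0.309
```

Request:
{"api": "drive_tool", "payload": {
  "rows": [
    [[0, 0, -0.015, 0, 0, 0], [0, 0, -0.015, 0, 0, 0]]
  ]
}}

```text
time_s: 10.35
eef_pos: [510.1, 131.9, 179.1]
ee_rot: [-0.042, 0.01, 0.999, 0.001]
force: [-4.5, -0.8, 11.0]
grip_width: 0.308
```

Request:
{"api": "drive_tool", "payload": {
  "rows": [
    [[0, 0, -0.015, 0, 0, 0], [0, 0, -0.015, 0, 0, 0]]
  ]
}}

```text
time_s: 10.6
eef_pos: [510.2, 131.9, 179.0]
ee_rot: [-0.042, 0.01, 0.999, 0.0]
force: [-7.0, -1.2, 16.7]
grip_width: 0.313
```

Contact came at TCP z of about 179, which is the expected height. I'll release with a limited opening.

Request:
{"api": "drive_tool", "payload": {
  "rows": [
    [[0, 0, 0.01, 0, 0, 0], [0, 0, 0.01, 0, 0, 0], [0, 0, 0.01, 0, 0, 0]]
  ],
  "fingers": 0
}}

```text
time_s: 10.98
eef_pos: [510.1, 131.9, 179.9]
ee_rot: [-0.042, 0.01, 0.999, 0.0]
force: [0.8, -0.3, -0.2]
grip_width: 0.499
```

Request:
{"api": "drive_tool", "payload": {
  "rows": [
    [[0, 0, 0.1, 0, 0, 0], [0, 0, 0.35, 0, 0, 0], [0, 0, 0.7, 0, 0, 0], [0, 0, 1.0, 0, 0, 0], [0, 0, 1.0, 0, 0, 0]]
  ]
}}

```text
time_s: 11.6
eef_pos: [510.4, 131.9, 282.3]
ee_rot: [-0.04, 0.01, 0.999, 0.001]
force: [0.4, -0.4, -1.1]
grip_width: 0.502
```

```bash
python3 - <<'E'
from h import *
rel(grasp(3,60),Rtool(30,YAW))
save("side","s8",(200,180,360,300),(800,600)); save("wrist","w8",None,(640,480))
E
```

```text
t 11.6 pos [510.4 131.9 282.3] F [ 0.4 -0.4 -1.1] grip 0.502
shift [-0.089, -3.393, 0.154] turn [0.0067, -0.3844, 0.0467] rows>= 5.4
```

View pics/s8.png

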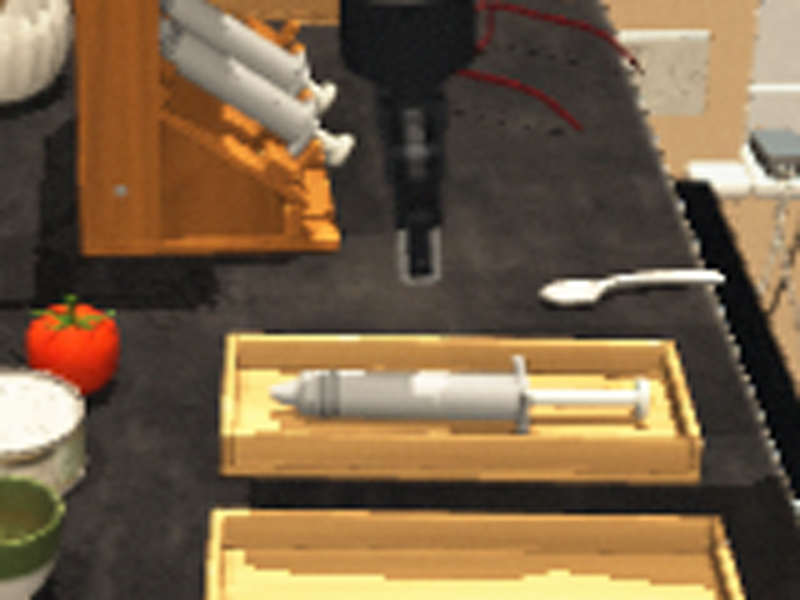

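View pics/w8.png

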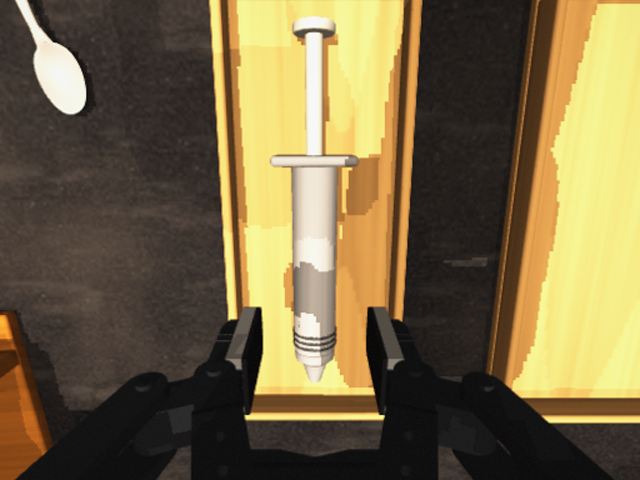

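The full syringe lies flat and centred in the narrow tray. The wrist view has its disc at (314,27) and nozzle at (315,375), and the plunger is unchanged. Next is the left empty one.

```bash
python3 - <<'E'
from h import *; from fk import ik
rel(grasp(83,60),Rtool(30,YAW)); print(grasp(83,60))
for y,l in ((83,60),(83,0),(3,0)): print(ik(grasp(y,l),Rtool(30,YAW),ctrl.sense()["joints"])[0].round(2))
E
```

```text
t 11.7 pos [509.9 131.9 279.7] F [ 0.1 -0.1  0.3] grip 0.496
shift [-0.128, -2.594, 0.181] turn [0.0069, -0.3875, 0.0468] rows>= 4.2
[ 497.13062823 -127.51621097  297.71318726]
[-0.53  0.34  1.8   0.5   0.61 -2.51]
[-0.49  0.47  1.75  0.54  0.53 -2.53]
[-0.62  0.53  1.66  0.57  0.61 -2.66]
```

Request:
{"api": "drive_tool", "payload": {
  "rows": [
    [[-0.15, -0.4, 0.2, 0, -0.06, 0.01], [-0.3, -0.8, 0.3, 0, -0.12, 0.02], [-0.4, -1.0, 0.35, 0.003, -0.17, 0.03], [-0.4, -1.0, 0.35, 0.004, -0.22, 0.03]]
  ]
}}

```text
time_s: 12.2
eef_pos: [469.4, 30.7, 314.1]
ee_rot: [0.13, -0.013, 0.991, 0.004]
force: [0.2, 0.3, 0.2]
grip_width: 0.5
```

Request:
{"api": "drive_tool", "payload": {
  "rows": [
    [[0, -0.4, 0, 0, -0.05, 0.005], [0, -0.8, 0, 0, -0.1, 0.01], [0, -1.0, 0, 0.002, -0.15, 0.015], [0, -1.0, 0, 0.002, -0.16, 0.017]]
  ]
}}

```text
time_s: 12.7
eef_pos: [469.1, -70.2, 313.1]
ee_rot: [0.253, -0.025, 0.967, 0.006]
force: [0.3, 0.8, -0.7]
grip_width: 0.497
```

```bash
python3 - <<'E'
from h import *
rel(grasp(83,60),Rtool(30,YAW))
E
```

```text
t 12.7 pos [469.1 -70.2 313.1] F [ 0.3  0.8 -0.7] grip 0.497
shift [0.28, -0.573, -0.154] turn [0.001, -0.0079, 0.0029] rows>= 1.1
```

Request:
{"api": "drive_tool", "payload": {
  "rows": [
    [[0.05, -0.4, 0, 0, -0.008, 0.003], [0.28, -0.573, -0.154, 0, -0.008, 0.003], [0.28, -0.573, -0.154, 0, -0.008, 0.003], [0.28, -0.573, -0.154, 0, -0.008, 0.003]]
  ],
  "fingers": 0.2
}}

```text
time_s: 13.2
eef_pos: [496.9, -126.4, 297.3]
ee_rot: [0.258, -0.028, 0.966, 0.007]
force: [0.1, -0.0, 0.0]
grip_width: 0.602
```

```bash
python3 - <<'E'
from h import *
rel(grasp(83,60),Rtool(30,YAW))
rel(grasp(83,0),Rtool(30,YAW))
save("wrist","w9",None,(800,600))
E
```

```text
t 13.2 pos [ 496.9 -126.4  297.3] F [ 0.1 -0.   0. ] grip 0.602
shift [0.002, -0.011, 0.004] turn [0.0004, -0.001, -0.0009] rows>= 0.0
t 13.2 pos [ 496.9 -126.4  297.3] F [ 0.1 -0.   0. ] grip 0.602
shift [0.346, 0.008, -0.487] turn [0.0004, -0.001, -0.0009] rows>= 1.0
```

View pics/w9.png

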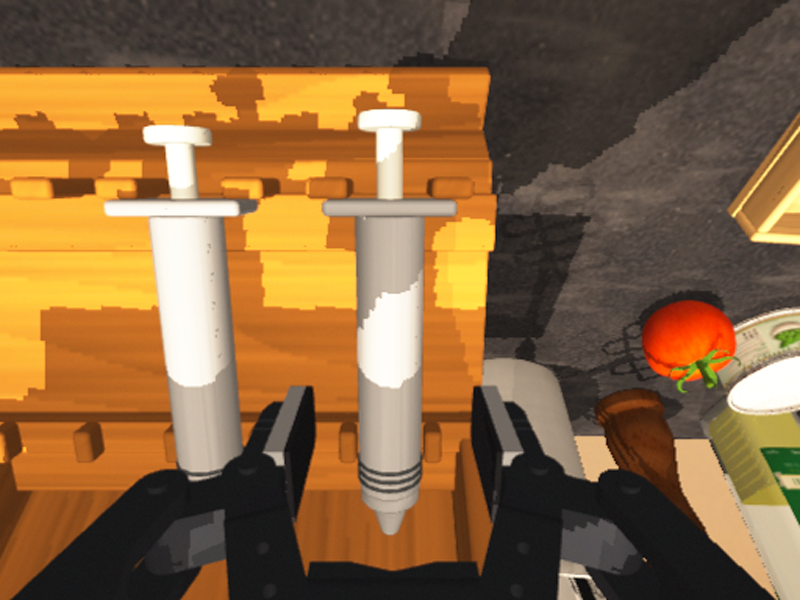

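Barrel midline is at column 390 against 394 for the pads, about 1.5 mm off. I'll correct for that and descend.

Request:
{"api": "drive_tool", "payload": {
  "rows": [
    [[0.08, -0.01, -0.12, 0, 0, 0], [0.18, -0.008, -0.26, 0, 0, 0], [0.28, -0.006, -0.4, 0, 0, 0], [0.346, -0.005, -0.487, 0, -0.001, 0], [0.346, -0.005, -0.487, 0, -0.001, 0]]
  ]
}}

```text
time_s: 13.88
eef_pos: [531.6, -126.6, 248.2]
ee_rot: [0.259, -0.028, 0.966, 0.007]
force: [-0.4, -0.1, -0.3]
grip_width: 0.598
```

```bash
python3 - <<'E'
from h import *
rel(grasp(83,0),Rtool(30,YAW))
save("wrist","w10",None,(640,480))
E
```

```text
t 13.88 pos [ 531.6 -126.6  248.2] F [-0.4 -0.1 -0.3] grip 0.598
shift [-0.001, 0.01, 0.003] turn [0.0003, -0.0002, -0.0012] rows>= 0.0
```

View pics/w10.png

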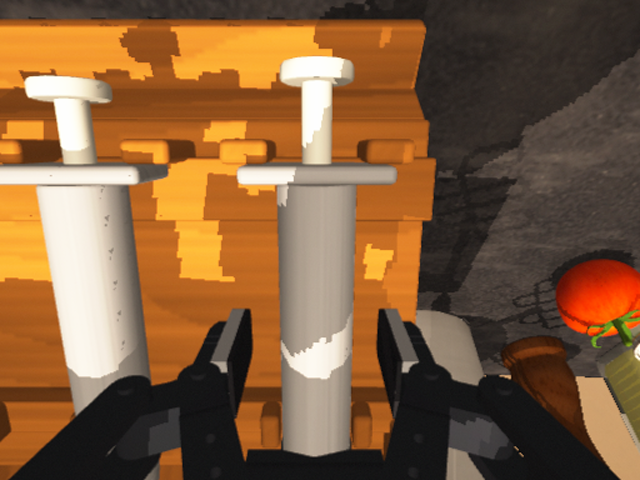

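Centred: barrel at 316, pads at 315. Next I'll grip, lift square to the slope, and draw out.

Request:
{"api": "drive_tool", "payload": {
  "rows": [
    [[0, 0, 0, 0, 0, 0], [0, 0, 0, 0, 0, 0], [0, 0, 0, 0, 0, 0], [0, 0, 0, 0, 0, 0], [0, 0, 0, 0, 0, 0]]
  ],
  "fingers": -1,
  "force": 45
}}

```text
time_s: 14.55
eef_pos: [531.3, -126.7, 249.4]
ee_rot: [0.259, -0.028, 0.965, 0.007]
force: [-5.3, 1.6, 5.7]
grip_width: 0.317
```

Request:
{"api": "drive_tool", "payload": {
  "rows": [
    [[-0.06, 0, 0.09, 0, 0, 0], [-0.14, -0.01, 0.2, 0, 0, 0], [-0.22, -0.013, 0.31, 0, 0, 0], [-0.28, -0.013, 0.4, 0, 0, 0], [-0.45, -0.02, 0.45, 0, 0, 0], [-0.65, -0.03, 0.5, 0, 0, 0], [-0.85, -0.04, 0.55, 0, 0, 0], [-0.98, -0.04, 0.65, 0, 0, 0]]
  ]
}}

```text
time_s: 15.55
eef_pos: [432.3, -130.6, 314.7]
ee_rot: [0.259, -0.028, 0.965, 0.007]
force: [0.0, 0.4, -1.9]
grip_width: 0.312
```

```bash
python3 - <<'E'
from h import *
save("wrist","w11",None,(640,480))
rel([478+14,344-38,250],Rtool(-5,np.radians(-1.2)))
E
```

```text
t 15.6 pos [ 431.8 -130.6  315.9] F [ 1.4  0.6 -1.3] grip 0.306
shift [0.602, 4.366, -0.659] turn [-0.006, 0.3901, -0.0487] rows>= 7.1
```

View pics/w11.png

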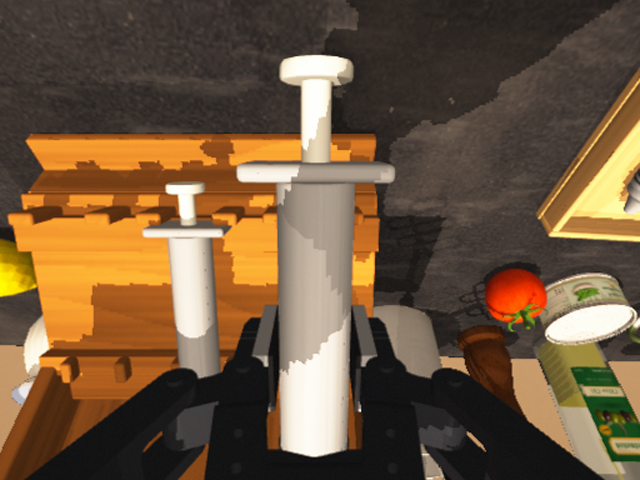

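Request:
{"api": "drive_tool", "payload": {
  "rows": [
    [[-0.1, 0.3, 0.02, 0, 0.05, -0.006], [-0.1, 0.65, 0.05, -0.001, 0.11, -0.012], [0, 1.0, 0.05, -0.002, 0.17, -0.02], [0, 1.0, 0.05, -0.003, 0.2, -0.024]]
  ]
}}

```text
time_s: 16.1
eef_pos: [432.0, -28.8, 321.2]
ee_rot: [0.105, -0.01, 0.994, 0.004]
force: [0.2, -0.4, -1.3]
grip_width: 0.311
```

Request:
{"api": "drive_tool", "payload": {
  "rows": [
    [[0.1, 0.35, 0, 0, 0.05, -0.006], [0.2, 0.7, 0, -0.001, 0.1, -0.012], [0.3, 1.0, 0, -0.002, 0.15, -0.02], [0.3, 1.0, 0, -0.003, 0.19, -0.024]]
  ]
}}

```text
time_s: 16.6
eef_pos: [462.4, 72.9, 321.2]
ee_rot: [-0.045, 0.008, 0.999, 0.001]
force: [0.4, -0.2, -2.6]
grip_width: 0.311
```

Request:
{"api": "drive_tool", "payload": {
  "rows": [
    [[0.05, 0.4, 0, 0, 0, 0], [0.1, 0.8, 0, 0, 0, 0], [0.15, 1.0, 0, 0, 0, 0], [0.15, 1.0, 0, 0, 0, 0]]
  ]
}}

```text
time_s: 17.1
eef_pos: [477.4, 173.8, 321.2]
ee_rot: [-0.045, 0.007, 0.999, 0.001]
force: [-1.0, -0.5, -1.9]
grip_width: 0.309
```

Request:
{"api": "drive_tool", "payload": {
  "rows": [
    [[0.05, 0.4, 0, 0, 0, 0], [0.1, 0.8, 0, 0, 0, 0], [0.15, 1.0, 0, 0, 0, 0], [0.15, 1.0, 0, 0, 0, 0]]
  ]
}}

```text
time_s: 17.6
eef_pos: [492.4, 273.9, 321.0]
ee_rot: [-0.045, 0.006, 0.999, 0.001]
force: [-0.4, 0.9, -1.8]
grip_width: 0.309
```

```bash
python3 - <<'E'
from h import *
rel([494,382,230],Rtool(-5,np.radians(-1.2)))
E
```

```text
t 17.6 pos [492.4 273.9 321. ] F [-0.4  0.9 -1.8] grip 0.309
shift [0.016, 1.081, -0.91] turn [-0.0004, -0.0015, -0.0053] rows>= 2.3
```

Request:
{"api": "drive_tool", "payload": {
  "rows": [
    [[0, 0.35, 0, 0, 0, 0], [0.016, 0.7, -0.1, 0, 0, -0.005], [0.016, 1.0, -0.3, 0, 0, -0.005], [0.016, 1.0, -0.6, 0, 0, -0.005], [0.016, 1.0, -0.6, 0, 0, -0.005]]
  ]
}}

```text
time_s: 18.23
eef_pos: [494.0, 372.6, 259.1]
ee_rot: [-0.047, 0.011, 0.999, -0.0]
force: [-1.1, 0.0, -1.5]
grip_width: 0.312
```

```bash
python3 - <<'E'
from h import *
rel([494,382,183],Rtool(-5,np.radians(-1.2)))
save("wrist","w12",None,(640,480))
E
```

```text
t 18.23 pos [494.  372.6 259.1] F [-1.1  0.  -1.5] grip 0.312
shift [0.0, 0.094, -0.761] turn [0.0011, -0.0042, 0.0002] rows>= 1.2
```

View pics/w12.png

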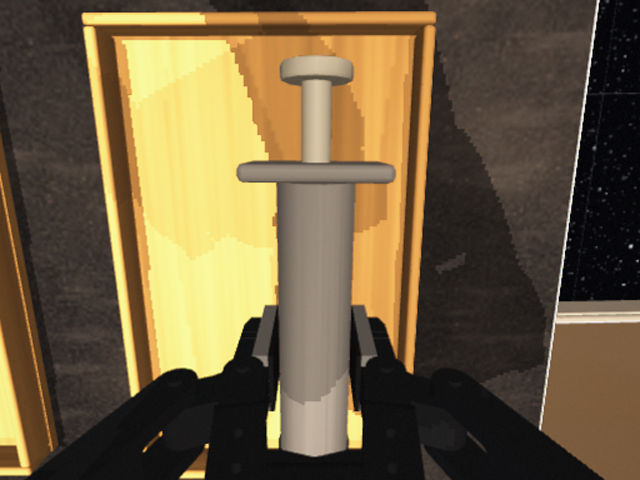

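Request:
{"api": "drive_tool", "payload": {
  "rows": [
    [[0, 0.08, -0.15, 0, -0.004, 0], [0, 0.08, -0.35, 0, -0.004, 0], [0, 0.08, -0.55, 0, -0.004, 0], [0, 0.08, -0.68, 0, -0.004, 0], [0, 0.08, -0.75, 0, -0.004, 0], [0, 0.08, -0.77, 0, -0.004, 0], [0, 0.08, -0.77, 0, -0.004, 0]]
  ]
}}

```text
time_s: 19.15
eef_pos: [494.5, 380.8, 184.4]
ee_rot: [-0.042, 0.011, 0.999, 0.001]
force: [0.5, 0.4, -1.5]
grip_width: 0.309
```

Request:
{"api": "drive_tool", "payload": {
  "rows": [
    [[0, 0, -0.015, 0, 0, 0], [0, 0, -0.03, 0, 0, 0], [0, 0, -0.03, 0, 0, 0]]
  ]
}}

```text
time_s: 19.52
eef_pos: [494.5, 380.9, 181.4]
ee_rot: [-0.042, 0.011, 0.999, 0.001]
force: [0.8, 1.2, -2.0]
grip_width: 0.307
```

Request:
{"api": "drive_tool", "payload": {
  "rows": [
    [[0, 0, -0.012, 0, 0, 0], [0, 0, -0.018, 0, 0, 0], [0, 0, -0.018, 0, 0, 0]]
  ]
}}

```text
time_s: 19.9
eef_pos: [494.5, 380.9, 179.7]
ee_rot: [-0.042, 0.011, 0.999, 0.001]
force: [-0.4, -0.9, 1.1]
grip_width: 0.307
```

Request:
{"api": "drive_tool", "payload": {
  "rows": [
    [[0, 0, -0.01, 0, 0, 0], [0, 0, -0.01, 0, 0, 0]]
  ]
}}

```text
time_s: 20.15
eef_pos: [494.5, 380.9, 179.7]
ee_rot: [-0.042, 0.011, 0.999, 0.001]
force: [-2.6, -2.8, 8.2]
grip_width: 0.308
```

Request:
{"api": "drive_tool", "payload": {
  "rows": [
    [[0, 0, 0.005, 0, 0, 0], [0, 0, 0.005, 0, 0, 0], [0, 0, 0.005, 0, 0, 0]]
  ],
  "fingers": 0
}}

```text
time_s: 20.52
eef_pos: [494.6, 380.9, 180.1]
ee_rot: [-0.042, 0.011, 0.999, 0.001]
force: [0.5, -1.0, 0.3]
grip_width: 0.5
```

Request:
{"api": "drive_tool", "payload": {
  "rows": [
    [[0, 0, 0.1, 0, 0, 0], [0, 0, 0.35, 0, 0, 0], [0, 0, 0.7, 0, 0, 0], [0, 0, 1.0, 0, 0, 0], [0, 0, 1.0, 0, 0, 0]]
  ]
}}

```text
time_s: 21.15
eef_pos: [494.8, 381.1, 283.0]
ee_rot: [-0.04, 0.011, 0.999, 0.002]
force: [0.1, 0.6, -0.2]
grip_width: 0.499
```

```bash
python3 - <<'E'
from h import *
rel(grasp(3,60),Rtool(30,YAW)); print(grasp(3,60))
save("wrist","w13",None,(640,480)); save("side","s13",None,(800,600))
E
```

```text
t 21.15 pos [494.8 381.1 283. ] F [ 0.1  0.6 -0.2] grip 0.499
shift [0.068, -5.885, 0.147] turn [0.0049, -0.3838, 0.0472] rows>= 9.4
[ 501.59634862 -207.3914721   297.71318726]
```

View pics/w13.png

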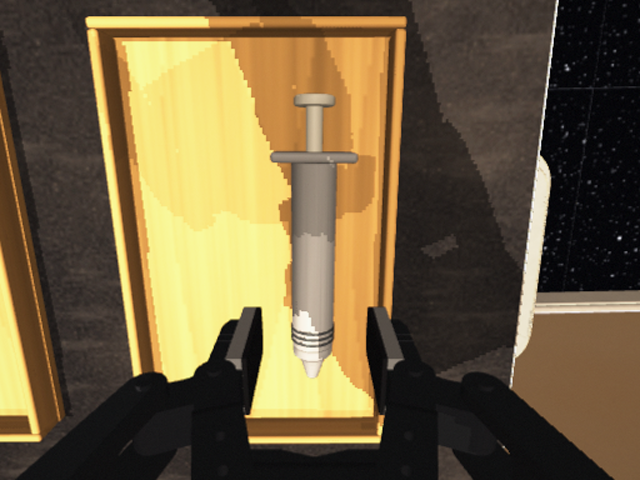

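View pics/s13.png

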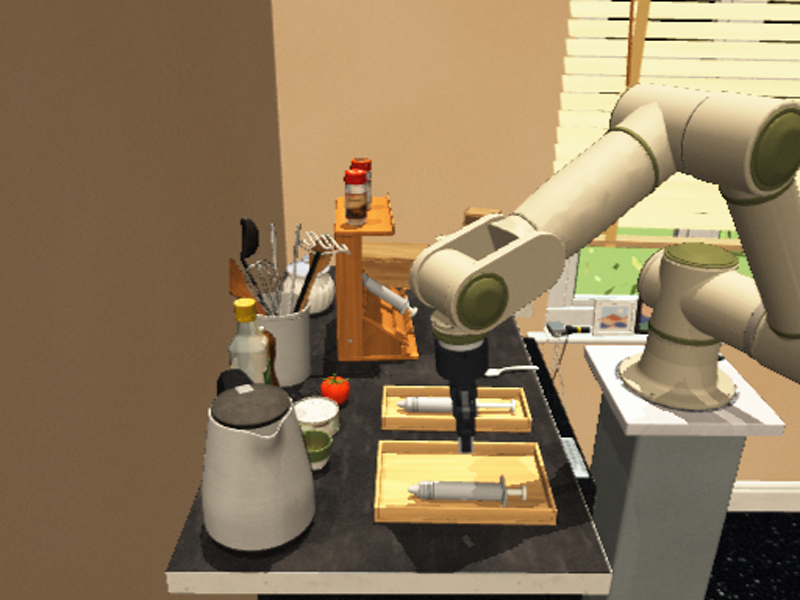

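The first empty syringe lies flat in the wide tray's far half: disc at (314,100), plunger in, and clear of the right wall. I'll go back for the middle one.

Request:
{"api": "drive_tool", "payload": {
  "rows": [
    [[0, -0.5, 0.15, 0, 0, 0], [-0.1, -1.0, 0.3, 0, 0, 0], [-0.1, -1.0, 0.3, 0, 0, 0]]
  ]
}}

```text
time_s: 21.62
eef_pos: [484.3, 278.7, 309.9]
ee_rot: [-0.042, 0.012, 0.999, 0.0]
force: [-0.1, -0.2, 0.2]
grip_width: 0.5
```

Request:
{"api": "drive_tool", "payload": {
  "rows": [
    [[0, -0.5, 0, 0, 0, 0], [-0.1, -1.0, 0, 0, 0, 0], [-0.1, -1.0, 0, 0, 0, 0]]
  ]
}}

```text
time_s: 22.0
eef_pos: [474.2, 177.1, 309.0]
ee_rot: [-0.044, 0.014, 0.999, 0.0]
force: [-0.8, 1.2, 0.5]
grip_width: 0.503
```

Request:
{"api": "drive_tool", "payload": {
  "rows": [
    [[0, -0.5, 0, 0, 0, 0], [-0.1, -1.0, 0, 0, 0, 0], [-0.1, -1.0, 0, 0, 0, 0]]
  ]
}}

```text
time_s: 22.38
eef_pos: [464.4, 76.0, 308.3]
ee_rot: [-0.044, 0.015, 0.999, 0.0]
force: [0.6, 0.7, 0.0]
grip_width: 0.501
```

Request:
{"api": "drive_tool", "payload": {
  "rows": [
    [[0, -0.4, 0, 0, -0.06, 0.01], [-0.1, -0.8, 0, 0, -0.12, 0.02], [-0.1, -1.0, 0, 0.003, -0.17, 0.03], [-0.1, -1.0, 0, 0.004, -0.22, 0.03]]
  ]
}}

```text
time_s: 22.88
eef_pos: [455.2, -23.8, 308.0]
ee_rot: [0.129, -0.009, 0.992, 0.005]
force: [0.2, 0.1, 0.1]
grip_width: 0.497
```

Request:
{"api": "drive_tool", "payload": {
  "rows": [
    [[0, -0.4, 0, 0, -0.05, 0.005], [0, -0.8, 0, 0, -0.1, 0.01], [0, -1.0, 0, 0.002, -0.15, 0.015], [0, -1.0, 0, 0.002, -0.16, 0.017]]
  ]
}}

```text
time_s: 23.38
eef_pos: [455.9, -123.5, 307.5]
ee_rot: [0.252, -0.022, 0.967, 0.008]
force: [-0.0, -0.8, -0.3]
grip_width: 0.501
```

```bash
python3 - <<'E'
from h import *
rel(grasp(3,60),Rtool(30,YAW))
E
```

```text
t 23.38 pos [ 455.9 -123.5  307.5] F [-0.  -0.8 -0.3] grip 0.501
shift [0.457, -0.838, -0.098] turn [-0.0027, -0.0083, 0.006] rows>= 1.5
```

Request:
{"api": "drive_tool", "payload": {
  "rows": [
    [[0.05, -0.4, 0, 0, -0.008, 0.003], [0.25, -0.838, -0.05, -0.002, -0.008, 0.006], [0.457, -0.838, -0.098, -0.002, -0.008, 0.006], [0.457, -0.838, -0.098, -0.002, -0.008, 0.006], [0.457, -0.838, -0.098, -0.002, -0.008, 0.006]]
  ],
  "fingers": 0.2
}}

```text
time_s: 24.0
eef_pos: [501.7, -205.9, 297.6]
ee_rot: [0.258, -0.028, 0.966, 0.008]
force: [-0.4, 0.1, 0.1]
grip_width: 0.595
```

```bash
python3 - <<'E'
from h import *
rel(grasp(3,0),Rtool(30,YAW))
save("wrist","w14",None,(800,600))
E
```

```text
t 24.0 pos [ 501.7 -205.9  297.6] F [-0.4  0.1  0.1] grip 0.595
shift [0.343, 0.005, -0.49] turn [-0.0012, -0.0009, -0.0012] rows>= 1.0
```

View pics/w14.png

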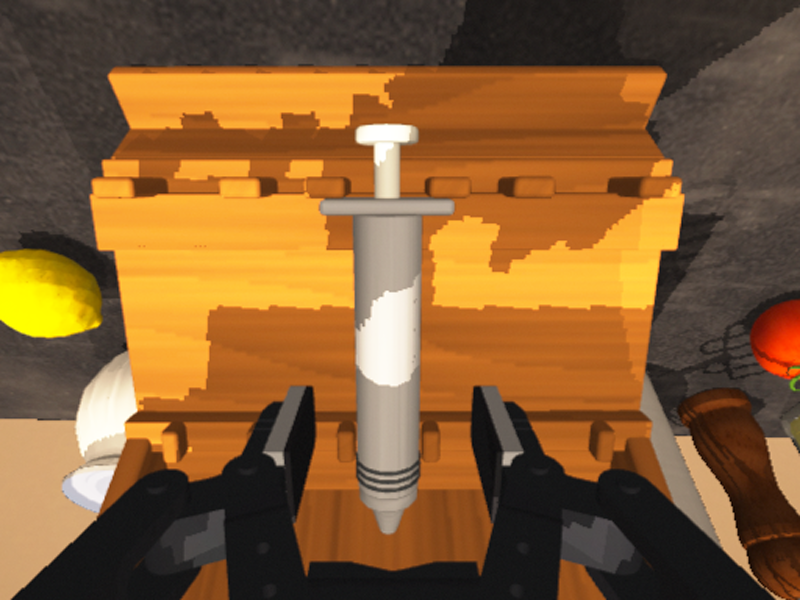

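Request:
{"api": "drive_tool", "payload": {
  "rows": [
    [[0.08, -0.016, -0.12, -0.001, 0, -0.001], [0.18, -0.011, -0.26, -0.001, 0, -0.001], [0.28, -0.006, -0.4, -0.001, 0, -0.001], [0.343, -0.003, -0.487, -0.001, -0.001, -0.001], [0.343, -0.003, -0.487, -0.001, -0.001, -0.001]]
  ]
}}

```text
time_s: 24.68
eef_pos: [536.1, -206.3, 248.1]
ee_rot: [0.258, -0.027, 0.966, 0.008]
force: [-0.2, 0.3, -0.4]
grip_width: 0.597
```

```bash
python3 - <<'E'
from h import *
rel(grasp(3,0),Rtool(30,YAW))
save("wrist","w15",None,(640,480))
E
```

```text
t 24.68 pos [ 536.1 -206.3  248.1] F [-0.2  0.3 -0.4] grip 0.597
shift [-0.001, 0.009, 0.005] turn [-0.0006, -0.0005, -0.0002] rows>= 0.0
```

View pics/w15.png

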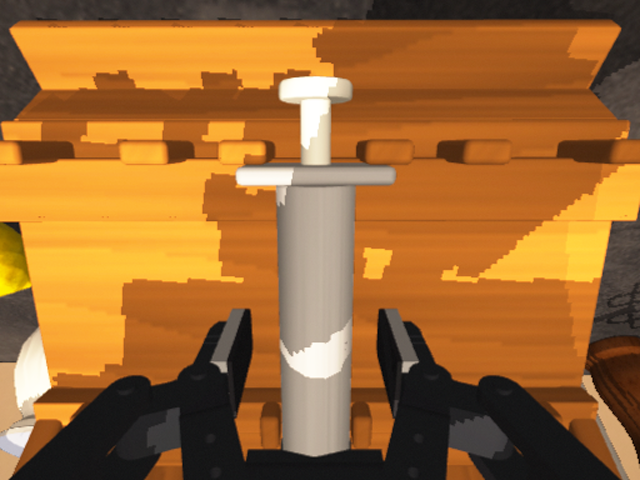

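Centred: barrel at 316, pads at 315. I'll close, lift and draw out.

Request:
{"api": "drive_tool", "payload": {
  "rows": [
    [[0, 0, 0, 0, 0, 0], [0, 0, 0, 0, 0, 0], [0, 0, 0, 0, 0, 0], [0, 0, 0, 0, 0, 0], [0, 0, 0, 0, 0, 0]]
  ],
  "fingers": -1,
  "force": 45
}}

```text
time_s: 25.35
eef_pos: [535.9, -206.6, 249.4]
ee_rot: [0.259, -0.027, 0.965, 0.007]
force: [-5.1, 0.3, 6.0]
grip_width: 0.308
```

Request:
{"api": "drive_tool", "payload": {
  "rows": [
    [[-0.06, 0, 0.09, 0, 0, 0], [-0.14, -0.01, 0.2, 0, 0, 0], [-0.22, -0.013, 0.31, 0, 0, 0], [-0.28, -0.013, 0.4, 0, 0, 0], [-0.45, -0.02, 0.45, 0, 0, 0], [-0.65, -0.03, 0.5, 0, 0, 0], [-0.85, -0.04, 0.55, 0, 0, 0], [-0.98, -0.04, 0.65, 0, 0, 0]]
  ]
}}

```text
time_s: 26.35
eef_pos: [436.8, -210.5, 314.7]
ee_rot: [0.259, -0.027, 0.966, 0.007]
force: [-0.6, -0.7, -1.9]
grip_width: 0.309
```

```bash
python3 - <<'E'
from h import *
save("wrist","w16",None,(640,480))
rel([492,306,250],Rtool(-5,np.radians(-1.2)))
E
```

```text
t 26.4 pos [ 436.4 -210.5  315.9] F [ 1.7 -0.5 -0.1] grip 0.309
shift [0.556, 5.165, -0.659] turn [-0.006, 0.3899, -0.0473] rows>= 8.4
```

View pics/w16.png

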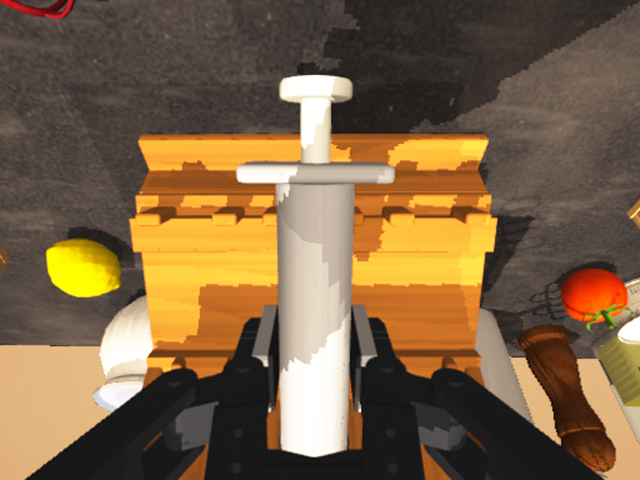

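Request:
{"api": "drive_tool", "payload": {
  "rows": [
    [[-0.1, 0.3, 0.02, 0, 0.05, -0.006], [-0.1, 0.65, 0.05, -0.001, 0.11, -0.012], [0, 1.0, 0.05, -0.002, 0.17, -0.02], [0, 1.0, 0.05, -0.003, 0.2, -0.024]]
  ]
}}

```text
time_s: 26.9
eef_pos: [436.6, -108.7, 321.3]
ee_rot: [0.104, -0.009, 0.994, 0.004]
force: [-0.6, -0.5, 0.5]
grip_width: 0.311
```

Request:
{"api": "drive_tool", "payload": {
  "rows": [
    [[0.1, 0.35, 0, 0, 0.05, -0.006], [0.2, 0.7, 0, -0.001, 0.1, -0.012], [0.2, 1.0, 0, -0.002, 0.15, -0.02], [0.2, 1.0, 0, -0.003, 0.19, -0.024]]
  ]
}}

```text
time_s: 27.4
eef_pos: [456.6, -7.0, 321.4]
ee_rot: [-0.045, 0.009, 0.999, 0.0]
force: [0.0, -0.6, -0.8]
grip_width: 0.315
```

Request:
{"api": "drive_tool", "payload": {
  "rows": [
    [[0.05, 0.4, 0, 0, 0, 0], [0.1, 0.8, 0, 0, 0, 0], [0.15, 1.0, 0, 0, 0, 0], [0.15, 1.0, 0, 0, 0, 0]]
  ]
}}

```text
time_s: 27.9
eef_pos: [471.7, 94.0, 321.4]
ee_rot: [-0.045, 0.008, 0.999, 0.0]
force: [0.8, -0.1, -1.0]
grip_width: 0.311
```

Request:
{"api": "drive_tool", "payload": {
  "rows": [
    [[0.05, 0.4, 0, 0, 0, 0], [0.1, 0.8, 0, 0, 0, 0], [0.15, 1.0, 0, 0, 0, 0], [0.15, 1.0, 0, 0, 0, 0]]
  ]
}}

```text
time_s: 28.4
eef_pos: [486.9, 194.1, 321.3]
ee_rot: [-0.045, 0.007, 0.999, 0.0]
force: [-0.5, -0.3, -1.6]
grip_width: 0.305
```

```bash
python3 - <<'E'
from h import *
rel([492.5,307,250],Rtool(-5,np.radians(-1.2)))
E
```

```text
t 28.4 pos [486.9 194.1 321.3] F [-0.5 -0.3 -1.6] grip 0.305
shift [0.056, 1.129, -0.713] turn [0.0, -0.0021, -0.0042] rows>= 2.1
```

Request:
{"api": "drive_tool", "payload": {
  "rows": [
    [[0.03, 0.35, 0, 0, 0, 0], [0.056, 0.7, -0.1, 0, 0, -0.004], [0.056, 0.95, -0.2, 0, 0, -0.004], [0.056, 1.0, -0.5, 0, -0.002, -0.004], [0.056, 1.0, -0.5, 0, -0.002, -0.004]]
  ]
}}

```text
time_s: 29.02
eef_pos: [492.4, 293.0, 269.6]
ee_rot: [-0.046, 0.011, 0.999, -0.0]
force: [-0.7, -0.3, -0.2]
grip_width: 0.31
```

```bash
python3 - <<'E'
from h import *
rel([492.5,306,183],Rtool(-5,np.radians(-1.2)))
save("wrist","w17",None,(640,480))
E
```

```text
t 29.02 pos [492.4 293.  269.6] F [-0.7 -0.3 -0.2] grip 0.31
shift [0.001, 0.13, -0.866] turn [0.0012, -0.0027, 0.0002] rows>= 1.4
```

View pics/w17.png

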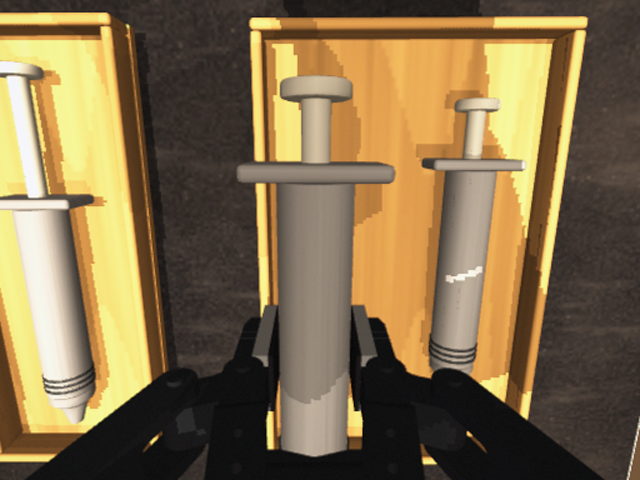

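Request:
{"api": "drive_tool", "payload": {
  "rows": [
    [[0, 0.13, -0.1, 0, -0.003, 0], [0, 0.13, -0.3, 0, -0.003, 0], [0, 0.13, -0.5, 0, -0.003, 0], [0, 0.13, -0.7, 0, -0.003, 0], [0, 0.13, -0.8, 0, -0.003, 0], [0, 0.13, -0.86, 0, -0.003, 0], [0, 0.13, -0.87, 0, -0.003, 0], [0, 0.13, -0.87, 0, -0.003, 0]]
  ]
}}

```text
time_s: 30.08
eef_pos: [492.9, 306.1, 184.7]
ee_rot: [-0.042, 0.011, 0.999, 0.0]
force: [0.7, 0.7, -1.9]
grip_width: 0.311
```

Request:
{"api": "drive_tool", "payload": {
  "rows": [
    [[0, 0, -0.015, 0, 0, 0], [0, 0, -0.03, 0, 0, 0], [0, 0, -0.03, 0, 0, 0]]
  ]
}}

```text
time_s: 30.45
eef_pos: [492.9, 306.0, 181.7]
ee_rot: [-0.042, 0.011, 0.999, 0.0]
force: [0.2, 0.1, -1.1]
grip_width: 0.309
```

Request:
{"api": "drive_tool", "payload": {
  "rows": [
    [[0, 0, -0.012, 0, 0, 0], [0, 0, -0.02, 0, 0, 0], [0, 0, -0.02, 0, 0, 0]]
  ]
}}

```text
time_s: 30.82
eef_pos: [492.9, 306.0, 179.7]
ee_rot: [-0.042, 0.011, 0.999, 0.0]
force: [-0.4, 0.9, 0.1]
grip_width: 0.309
```

Request:
{"api": "drive_tool", "payload": {
  "rows": [
    [[0, 0, -0.01, 0, 0, 0], [0, 0, -0.01, 0, 0, 0]]
  ]
}}

```text
time_s: 31.08
eef_pos: [493.0, 306.1, 179.6]
ee_rot: [-0.042, 0.011, 0.999, 0.0]
force: [-3.9, -1.8, 8.4]
grip_width: 0.308
```

Request:
{"api": "drive_tool", "payload": {
  "rows": [
    [[0, 0, 0.005, 0, 0, 0], [0, 0, 0.005, 0, 0, 0], [0, 0, 0.005, 0, 0, 0]]
  ],
  "fingers": 0
}}

```text
time_s: 31.45
eef_pos: [492.9, 306.1, 180.0]
ee_rot: [-0.042, 0.011, 0.999, 0.0]
force: [-0.4, 0.2, 0.2]
grip_width: 0.5
```

Request:
{"api": "drive_tool", "payload": {
  "rows": [
    [[0, 0, 0.1, 0, 0, 0], [0, 0, 0.35, 0, 0, 0], [0, 0, 0.7, 0, 0, 0], [0, 0, 1.0, 0, 0, 0], [0, 0, 1.0, 0, 0, 0]]
  ]
}}

```text
time_s: 32.08
eef_pos: [493.2, 306.2, 282.7]
ee_rot: [-0.039, 0.011, 0.999, 0.001]
force: [0.2, -0.1, -1.2]
grip_width: 0.498
```

Request:
{"api": "drive_tool", "payload": {
  "rows": [
    [[-0.2, -0.2, 0.4, 0, 0, 0], [-0.5, -0.3, 0.8, 0, 0, 0], [-0.8, -0.4, 1.0, 0, 0, 0], [-0.8, -0.4, 1.0, 0, 0, 0], [-0.8, -0.4, 1.0, 0, 0, 0]]
  ]
}}

```text
time_s: 32.7
eef_pos: [413.6, 266.3, 381.9]
ee_rot: [-0.04, 0.011, 0.999, 0.001]
force: [1.1, -0.3, -0.4]
grip_width: 0.498
```

```bash
python3 - <<'E'
from h import *
save("wrist","w18",None,(640,480)); save("side","s18",(160,80,360,300),(545,600)); save("top","t18",None,(640,480))
E
```

```text
(no output)
```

View pics/w18.png

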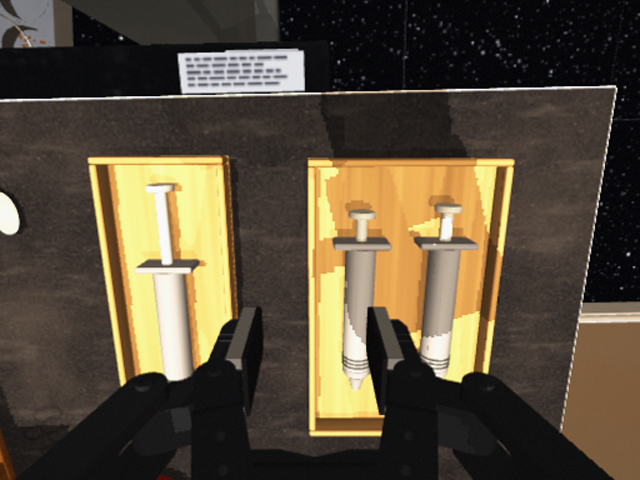

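View pics/s18.png

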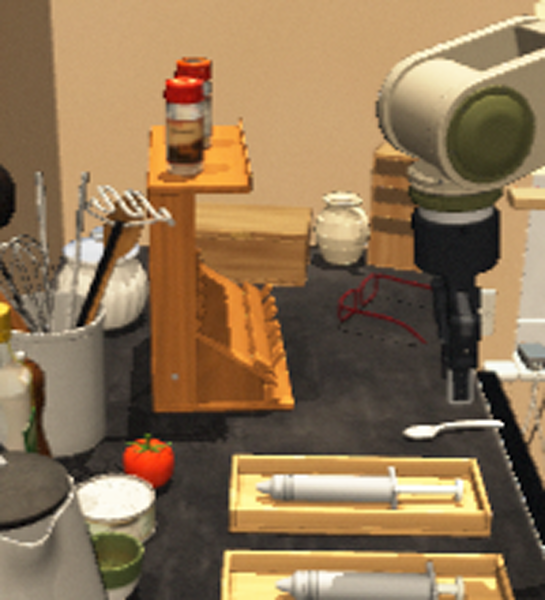

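View pics/t18.png

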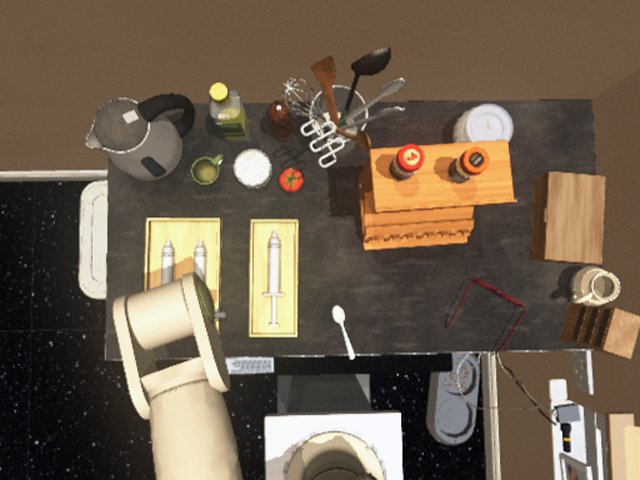

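All three lie flat in the right trays, both jars stand on the shelf, and the tomato hasn't moved. I'll run one quick numeric check of the plunger lengths, then hand in.

```bash
python3 - <<'E'
from h import *
a=onz("top",(273.5/1.25,232/1.25),20);b=onz("top",(273/1.25,327/1.25),20);print("full len",np.linalg.norm(a-b))
c=viewer.calibration("wrist")
for nm,d,f in (("full",(160,189),(167,267)),("near",(361,215),(361,244)),("far",(448,209),(446,243))):
    D,F=[onz("wrist",(p[0]*.8,p[1]*.8),24,c) for p in (d,f)]; print(nm,"disc-flange",np.linalg.norm(D-F).round(1))
t0=cv2.imread("pics/top0.png");t1=cv2.imread("pics/t18_raw.png")
for r in ((310,110,400,145),(220,130,248,158)): print("diff",np.abs(t0[r[1]:r[3],r[0]:r[2]].astype(int)-t1[r[1]:r[3],r[0]:r[2]]).mean().round(1))
print(ctrl.sense()["time_s"]); print(ctrl.finish_job())
E
```

```text
full len 221.53918048665304
full disc-flange 69.9
near disc-flange 26.1
far disc-flange 30.4
diff 1.5
diff 1.6
32.85
the job is handed in; nothing more can be done
None
```

The job is handed in after about 33 s of the 72 s allowed. The full syringe, from the right-hand cradle, went first and lies in the narrow tray. The two empties lie side by side in the wide tray, each lowered level until it touched the tray floor.

**Plungers:** The last pictures show all three plungers about where they started. From thumb disc to flange I measured about 70, 26 and 30 mm, against 71, 28 and 33 mm in the stand. I put the 1–3 mm differences down to pixel reading. One of the empties sat about 5 mm out from the start and was left so.

**Jars and tomato:** Both jars and the tomato look unchanged between the first and last top views.

**Checks that disagreed:**
- The wrist camera placed the barrels 3–5 mm to the left of where the top camera did. I trusted the centring between the pads, and every grasp was centred.
- Joint 6 read -2.88007 for a moment on the first approach, and the stated limit is -2.88. I then leaned the tool 30 degrees instead of 35, so the later grasps stayed clear of the limit.

The largest contact force I read was about 18 N.

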